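Make the calligraphy board ready for the next customer

ROBOT

A 6-joint arm with a two-finger parallel gripper is mounted at the origin on the work surface. World frame = base frame: x ahead of the robot, y to its left, z up, the work surface at z = 0. Lengths are in mm, angles in rad, forces in N, time in s.
With the tool pointing down it reaches from about 275 to 750 mm from the base axis. Payload 10.2 kg.
Tool frame: the origin (TCP) lies midway between the tips of the shut fingers; the grasp point (between the pads) lies 19 mm behind it; x points along the fingers, y is the direction in which the jaws open and shut, and the axes are right-handed (so a half turn about x gives the same grasp; the last joint's range is limited). The gripper opens to 85 mm and grips with 20 to 120 N. Pads are 22 mm wide; open, the fingers measure 114 mm over their backs; the gripper's body (76 mm by 85 mm) begins 54 mm behind the grasp point. The pads swing forward as they close: fully open they stand 13 mm farther back than shut.
Start: joints at [0.922, 0.313, 1.498, -0, 1.331, -0.223], TCP at [216.864, 478.123, 231.294] pointing down, gripper open.
Joint ranges: [-2.94, 2.94], [-0.97, 2.17], [0.19, 2.56], [-1.23, 4.37], [0.02, 3.11], [-2.88, 2.88]. Speed limits (rad/s): [2.39, 2.39, 3.01, 3.14, 3.14, 3.14].

INTERFACE

Orientations are given as a unit quaternion [w, x, y, z].
In Python, from rig import sense, capture, get_calibration, finish_job gives the robot as it stands.
- The arm moves only by the tool jog_arm, never from a script. Its argument "increments" is a list of rows, each an object of numbers: "rx", "ry", "rz": the turn, a rotation vector about the tool's x, y, z in rad; "x", "y", "z": the shift along the tool's x, y, z in mm; "hand": the finger opening in mm, from 0 to 85.4. A call has 1 to 5 rows; each row shifts and turns the commanded pose from where the row before left it, along the tool's axes as they then stand; what a row does not reach is not made up. A row lasts 1/8 s, in which the tool goes at most 62.5 mm and 10.7 degrees, less where a joint would pass 70% of its speed; a pose out of reach is approached as far as the arm can. A call with a gripper value outside its range is refused whole. The fingers move at their own pace and stop on an object; "force" is the grip in N (left out, the last holds). Time passes only in rows, so rows that do not move let the fingers close. It gives the time, the measured TCP pose, the force and the opening at its end, in the units of the state.
- sense(): the state, without advancing time (a new reading comes with each control period).
- capture(name): name is "scene" or "top" or "wrist"; returns the picture (420x560x3 uint8, red, green, blue); there is no depth.
- get_calibration(name): a dict with "camera_matrix" (3x3 intrinsics, pixels), "D" ([k1, k2, p1, p2, k3] as OpenCV has them; the pictures are not rectified), "R" (3x3) and "t" (3): a world point X has camera coordinates R X + t; the wrist camera has in their place "T_tool_cam" (4x4, takes a point from camera to tool coordinates, whose origin is the TCP and whose axes are the tool frame's). Camera axes: x right, y down, z forward; pixel columns grow to the right and rows downward; lengths in mm; the calibration is good to about 2 mm. A picture is of the moment at which its call begins: read the wrist's pose just before it. get_calibration takes no time and is no camera call.
- finish_job(): hands the job in, once; it reports no verdict.
The state is a dict: "time_s": time; "joints": joint angles; "dq": joint speeds; "tau": joint torques, N m; "eef_pos": TCP position; "ee_rot": TCP orientation; "force": force on the tool from outside, world axes, zero at the start; "wrist_torque": the same for the moment, N m; "grip_width": opening from 0.0 (shut) to 1.0 (fully open).
Only numpy, scipy, OpenCV 4.12 (cv2) and the standard library are available. Lean on these libraries where they do the work, as an engineer would, in place of code of your own. Each camera call takes 0.05 s, during which the arm holds its last target.

TASK

Make the writing board ready for the next customer: swing the lamp arm clear of the board, then wipe all bamboo offcuts off the red top into the trough behind it with the scraper block (do not touch them with the fingers). Stand the scraper upright on its cork mat again, press the spray bottle's nozzle cap fully down and let it come up, and only then lay every marble paperweight flat on the red top, parallel to its side rims and not stacked. Last, swing the lamp head back over the red top, and leave the inkstone, dish and seal box where they are.

Things in the scene. Friction and masses are not known exactly. Their poses are not given: they have to be found in the camera images.
- board: Fixed writing board with a red top and dark wooden rims. Origin on the table under the centre of the red top; x to the far side (about world +x), y left. Red top: x -90..90, y -120..120 mm, 35 mm above the table, near edge open. Side rims, 10 mm thick, from y = -120 and 120 outwards, x -90..170, rise 50 mm above the table, 15 mm above the red top
- trough (a point): middle of the floor of the board's catch trough, along the far edge of the red top with no lip between; the trough spans board x 90..164, y -120..120 mm, its floor 5 mm above the table (30 mm below the red top), its far rim 50 mm above the table
- lamp_arm (a joint): hinge of the lamp arm about the upright post, rad, 0 to 1.6; grows clockwise seen from above, from over the board (about 0.1 to 0.7) to clear of it on the robot's left (from about 1.05; 1.35 is well clear). Stays where it is left; needs about 1 N at the peg
- lamp_peg (a point): point to hold on the lamp: centre of the upper part of an upright black peg on the lamp head, 20 mm in diameter; its free length is from 33 mm below this point to 20 mm above it; this point is 245 mm above the table. The head below it is a grey disc of radius 45 mm, underside 165 mm above the table. The peg is round, so it may turn in the grip
- lamp_hinge (a point): point on the axis of the lamp's post (fixed, left of the board), 206 mm above the table; the peg is 270 mm from this axis; at joint 0 the arm points along the board's -y
- scraper: wooden scraper block, loose, about 0.2 kg: a foot 45 x 150 x 25 mm (x, y, z) with a grip rib 22 x 55 mm (x, y) on it from z 23 to 65 mm. Origin at the centre of its underside; wipes along its x either way (both faces alike), held by the rib between its two 55 mm faces
- mat: fixed cork mat 110 x 190 mm (x, y), 3 mm thick, on the table, the scraper's place; the scraper's y lies about along the mat's y. Origin at the centre of its underside
- nozzle (a joint): travel of the spray bottle's nozzle cap, m: 0 up, 0.010 fully down; sprung, about 2 N to start and 10 N at the bottom, comes up by itself
- nozzle_top (a point): centre of the top of the grey nozzle cap (32 mm across, 184 mm above the table when up) of a white spray bottle fixed upright in a steel cup 80 mm across; the cap goes straight down; body 60 mm across
- offcut0: bamboo offcut 20 x 60 x 14 mm (x, y, z), 20 g, loose on the red top at the start (3 to 5 of them are there); origin at its centre
- offcut1: bamboo offcut 20 x 60 x 14 mm (x, y, z), 20 g, loose on the red top at the start (3 to 5 of them are there); origin at its centre
- offcut2: bamboo offcut 20 x 60 x 14 mm (x, y, z), 20 g, loose on the red top at the start (3 to 5 of them are there); origin at its centre
- offcut3: bamboo offcut 20 x 60 x 14 mm (x, y, z), 20 g, loose on the red top at the start (3 to 5 of them are there); origin at its centre
- offcut4: bamboo offcut 20 x 60 x 14 mm (x, y, z), 20 g, loose on the red top at the start (3 to 5 of them are there); origin at its centre
- weight0: white marble paperweight, a plain square bar 130 x 26 x 26 mm, about 0.24 kg, loose, lying on the table on the robot's right (2 or 3 of them are there); origin at its centre, x along the bar
- weight1: white marble paperweight, a plain square bar 130 x 26 x 26 mm, about 0.24 kg, loose, lying on the table on the robot's right (2 or 3 of them are there); origin at its centre, x along the bar
- weight2: white marble paperweight, a plain square bar 130 x 26 x 26 mm, about 0.24 kg, loose, lying on the table on the robot's right (2 or 3 of them are there); origin at its centre, x along the bar
- inkstone: dark inkstone slab 80 x 120 x 18 mm, bystander, origin under its centre
- dish: white water dish, 80 mm across, 25 mm high, bystander, origin under its centre
- sealbox: dark seal box 80 x 130 x 40 mm, bystander, origin under its centre
Not all that is in view belongs to the job. What is shaped like the part that bears nozzle but green is not meant. Leave any yellow look-alike of the weight1 alone.

How it is judged (in metres and radians):
On the way, in this order (a step that is already met when the one before it is completed fails the run):
1. the lamp arm is swung clear of the board (value of joint lamp_arm above 1.05 rad), for 0.2 s.
2. all offcuts lie in the trough (x of offcut0 in the frame of board between 0.088 and 0.166 m and y of offcut0 in the frame of board between -0.122 and 0.122 m and z of each of offcut0, offcut1, offcut2, offcut3, offcut4 in the frame of board below 0.034 m and x of offcut1 in the frame of board between 0.088 and 0.166 m and y of offcut1 in the frame of board between -0.122 and 0.122 m and x of offcut2 in the frame of board between 0.088 and 0.166 m and y of offcut2 in the frame of board between -0.122 and 0.122 m and x of offcut3 in the frame of board between 0.088 and 0.166 m and y of offcut3 in the frame of board between -0.122 and 0.122 m and x of offcut4 in the frame of board between 0.088 and 0.166 m and y of offcut4 in the frame of board between -0.122 and 0.122 m), for 0.2 s.
3. the scraper stands on its mat again, let go (x of scraper in the frame of mat between -0.05 and 0.05 m and y of scraper in the frame of mat between -0.08 and 0.08 m and angle between scraper's own z axis and vertical below 0.12 rad and height (world z) of scraper below 0.01 m and contact force between the fingers and scraper below 0.1 N), for 0.2 s.
4. the nozzle cap is pressed down (value of joint nozzle above 0.0075 m), for 0.05 s.
5. the nozzle cap has come up again (value of joint nozzle below 0.0015 m), for 0.1 s.
6. every paperweight lies on the red top (x of weight0 in the frame of board between -0.06 and 0.06 m and y of weight0 in the frame of board between -0.12 and 0.12 m and z of weight0 in the frame of board between 0.041 and 0.055 m and angle between the x axis of each of weight0, weight1, weight2 and the x axis of board, either way round below 0.3 rad and x of weight1 in the frame of board between -0.06 and 0.06 m and y of weight1 in the frame of board between -0.12 and 0.12 m and z of weight1 in the frame of board between 0.041 and 0.055 m and x of weight2 in the frame of board between -0.06 and 0.06 m and y of weight2 in the frame of board between -0.12 and 0.12 m and z of weight2 in the frame of board between 0.041 and 0.055 m), for 0.2 s.
7. the lamp head is back over the red top (x of lamp_peg in the frame of board between -0.09 and 0.09 m and y of lamp_peg in the frame of board between -0.12 and 0.12 m), for 0.2 s.
At the end, for the whole second after the job is handed in: Offcuts in the trough, below the red top; paperweights flat on the red top, centres within 60 mm (x) and 120 mm (y) of its middle, parallel to the rims within 0.3 rad; scraper upright on its mat (50 x 80 mm); cap up; lamp peg within 90 mm (x), 120 mm (y) of the middle; all still (all of step 2 and all of step 6 and all of step 7 and x of scraper in the frame of mat between -0.05 and 0.05 m and y of scraper in the frame of mat between -0.08 and 0.08 m and angle between scraper's own z axis and vertical below 0.12 rad and height (world z) of scraper below 0.01 m and linear speed of each of offcut0, offcut1, offcut2, offcut3, offcut4, weight0, weight1, weight2, scraper below 0.02 m/s and velocity of joint lamp_arm between -0.05 and 0.05 rad/s and value of joint nozzle below 0.0015 m); the robot touches nothing.
It fails at once if the fingers touch an offcut (contact force between the fingers and offcut0 above 0.5 N or contact force between the fingers and offcut1 above 0.5 N or contact force between the fingers and offcut2 above 0.5 N or contact force between the fingers and offcut3 above 0.5 N or contact force between the fingers and offcut4 above 0.5 N).
It fails at once if a bystander is moved by more than 30 mm (distance of any of inkstone, dish, sealbox from where it was at the start of the episode above 0.03 m).
Of offcut0, offcut1, offcut2, offcut3, offcut4 only 3 to 5 are there at a start; the rules pass over those that are not, and their reading is None.
Of weight0, weight1, weight2 only 2 to 3 are there at a start; the rules pass over those that are not, and their reading is None.
At some moment in a run one of weight0, weight1, weight2, scraper may be knocked a few centimetres aside while the robot is not near it.
Once in a run the grip may slacken for a moment while it holds something.
It also fails if it takes over 210 s, if anything falls off the work surface, if the arm or the gripper's body presses on something with over 40 N, if the wrist force passes 120 N, or if a joint passes its speed limit or range.

## Working session

There is one attempt and no reset: what is moved stays moved. The work goes in short steps, Python scripts to look and compute and a tool call to move; the robot and the scene stay as the last step left them, time stands still between calls to the robot, and variables do not carry over. Pictures are saved under pics/ and viewed, and the job is handed in when it is done.

Besides the shell and the picture viewer there is one more tool, called after "Call:" as name(argument=value, ...), one argument or row to a line, values as JSON. jog_arm: Moves the arm, as the interface text tells. Its arguments: {"type":"object","properties":{"increments":{"type":"array","items":{"type":"object","properties":{"rx":{"type":"number"},"ry":{"type":"number"},"rz":{"type":"number"},"x":{"type":"number"},"y":{"type":"number"},"z":{"type":"number"},"hand":{"type":"number"}}}},"force":{"type":"number"}},"required":["increments"]}

```bash
ls; mkdir -p pics; python3 - <<'E'
from rig import *
import cv2,json
print(sense())
for n in ["scene","top","wrist"]:
    im=capture(n); cv2.imwrite(f"pics/{n}0.png",im[:,:,::-1]); print(n,get_calibration(n))
E
```

```text
pics
{'time_s': 0.0, 'joints': array([ 9.21599332e-01,  3.13469955e-01,  1.49845969e+00, -3.37575359e-05,
        1.33098424e+00, -2.23380665e-01]), 'dq': array([-1.01346861e-03, -3.49709430e-04, -2.59862172e-05, -1.03228084e-03,
        8.91574556e-04, -1.05617287e-05]), 'tau': array([-2.54028446e-04, -4.12265754e+01, -2.59743744e+01, -2.03449172e-04,
        4.17023824e-03,  1.88709276e-05]), 'eef_pos': array([216.70545898, 477.89934119, 230.71635107]), 'ee_rot': array([ 0.69095425,  0.14898291,  0.69132804, -0.14983945]), 'force': array([-0.61742323,  0.48280537, -0.08576303]), 'wrist_torque': array([ 0.0534491 , -0.05463621,  0.00280061]), 'grip_width': 1.0019087926131958}
scene {'camera_matrix': array([[386.80091814,   0.        , 281.8487997 ],
       [  0.        , 386.80091814, 201.75667306],
       [  0.        ,   0.        ,   1.        ]]), 'D': array([-0.01774648,  0.        ,  0.        ,  0.        ,  0.        ]), 'R': array([[-0.5372111 ,  0.84340062, -0.00892324],
       [ 0.47766998,  0.29550247, -0.827351  ],
       [-0.69515151, -0.4487245 , -0.56161437]]), 't': 
[... 423 characters left out ...]
0.01104575, -0.99481013]]), 't': array([  -2.17621099,  496.74818696, 1512.15933998])}
wrist {'camera_matrix': array([[318.12326311,   0.        , 277.01946857],
       [  0.        , 318.12326311, 205.97177528],
       [  0.        ,   0.        ,   1.        ]]), 'D': array([-0.07330417,  0.        ,  0.        ,  0.        ,  0.        ]), 'T_tool_cam': array([[ 4.68423541e-04, -2.86453987e-01,  9.58093886e-01,
        -1.43072069e+02],
       [ 9.99999694e-01, -4.66639784e-04, -6.28429252e-04,
        -1.12877355e+00],
       [ 6.27100788e-04,  9.58093887e-01,  2.86453681e-01,
        -7.30077258e+01],
       [ 0.00000000e+00,  0.00000000e+00,  0.00000000e+00,
         1.00000000e+00]])}
```

View pics/scene0.png

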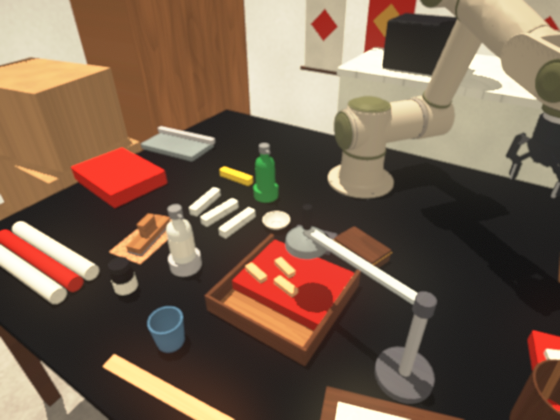

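View pics/top0.png

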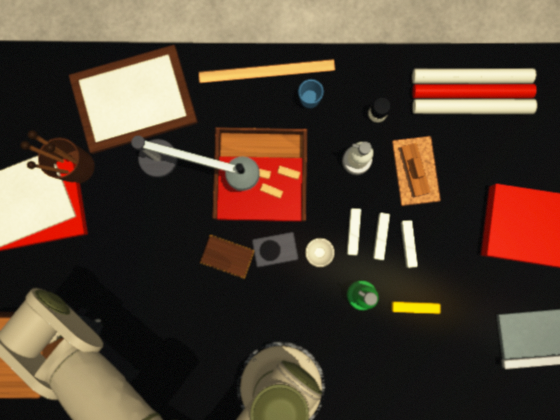

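View pics/wrist0.png

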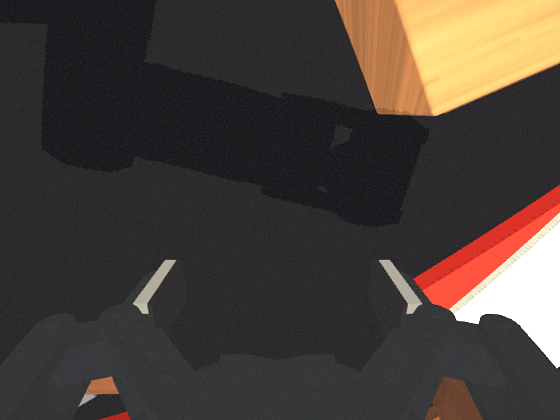

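The top view shows the board around px (215..307, 128..220), with the lamp head at (240,172). Three weights sit near (355..415, 235), the scraper on its mat at (415,170), the spray bottle at (358,155), and a green decoy at (363,295). I'll zoom in to measure.

```bash
cat > h.py <<'E'
import numpy as np, cv2
from rig import *
from scipy.spatial.transform import Rotation as Ro
def ray(n,px,pose=None):
    c=get_calibration(n);K=c['camera_matrix'];D=c['D']
    u=cv2.undistortPoints(np.array([[px]],float),K,D)[0,0]; d=np.array([u[0],u[1],1.])
    if n=='wrist':
        p,q=pose; R=Ro.from_quat([q[1],q[2],q[3],q[0]]).as_matrix(); T=c['T_tool_cam']
        return R@T[:3,3]+p, R@(T[:3,:3]@d)
    R=np.array(c['R']);t=np.array(c['t']); return -R.T@t, R.T@d
def onz(n,px,z,pose=None):
    o,d=ray(n,px,pose); return o+d*(z-o[2])/d[2]
def proj(n,X,pose=None):
    c=get_calibration(n);X=np.atleast_2d(np.array(X,float))
    if n=='wrist':
        p,q=pose; R=Ro.from_quat([q[1],q[2],q[3],q[0]]).as_matrix(); T=c['T_tool_cam']
        Xc=((X-p)@R-T[:3,3])@T[:3,:3]; return cv2.projectPoints(Xc,np.zeros(3),np.zeros(3),c['camera_matrix'],c['D'])[0][:,0]
    return cv2.projectPoints(X,cv2.Rodrigues(np.array(c['R']))[0],np.array(c['t']),c['camera_matrix'],c['D'])[0][:,0]
def snap(n,name,box=None,s=1):
    p=sense(); pose=(np.array(p['eef_pos']),np.array(p['ee_rot'])); im=capture(n)[:,:,::-1].copy()
    save(im,name,box,s); return im,pose
def save(im,name,box=None,s=1):
    if box: im=im[box[1]:box[3],box[0]:box[2]]
    cv2.imwrite(f"pics/{name}.png",cv2.resize(im,None,fx=s,fy=s,interpolation=cv2.INTER_CUBIC))
def rel(target,yaw=None):
    """move needed from present pose to TCP target, in tool axes, tool kept"""
    p=sense();q=p['ee_rot'];R=Ro.from_quat([q[1],q[2],q[3],q[0]]).as_matrix()
    return R.T@(np.array(target)-p['eef_pos'])
E
python3 - <<'E'
import cv2
im=cv2.imread('pics/top0.png')
def z(b,s,n): cv2.imwrite(f'pics/{n}.png',cv2.resize(im[b[1]:b[3],b[0]:b[2]],None,fx=s,fy=s,interpolation=cv2.INTER_CUBIC))
z((130,115,320,260),4,'zA'); z((335,120,450,280),3.7,'zB')
im=cv2.imread('pics/scene0.png'); z((200,220,370,360),4,'zC'); z((100,160,270,290),4,'zD')
E
```

```text
(no output)
```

View pics/zA.png

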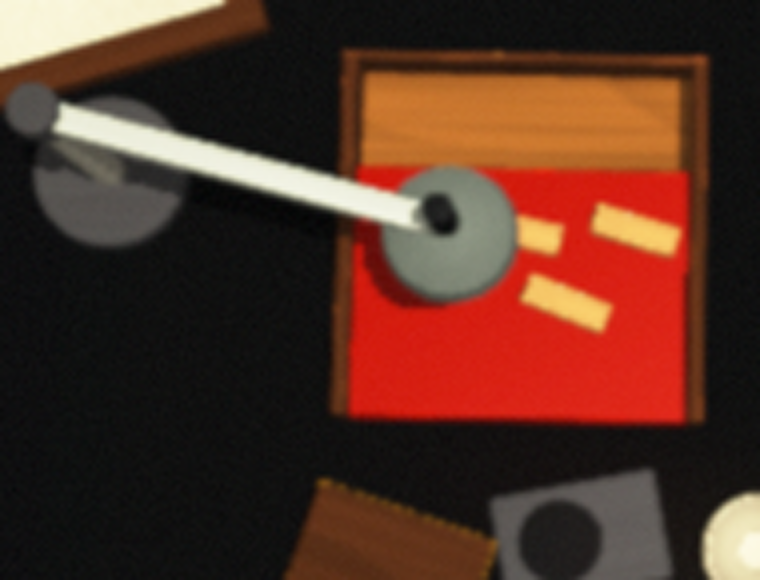

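View pics/zB.png

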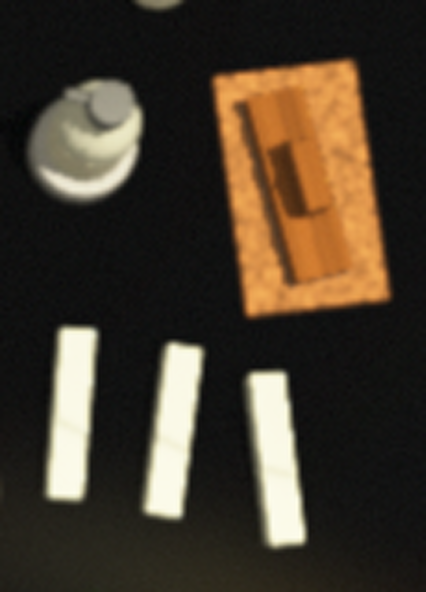

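View pics/zC.png

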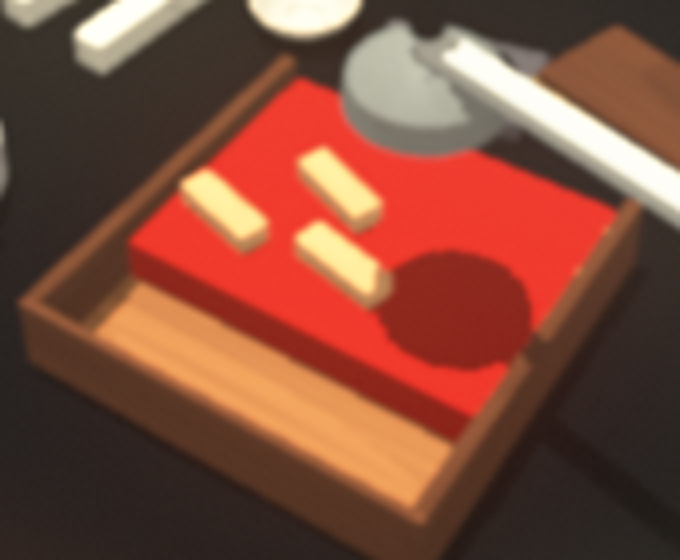

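View pics/zD.png

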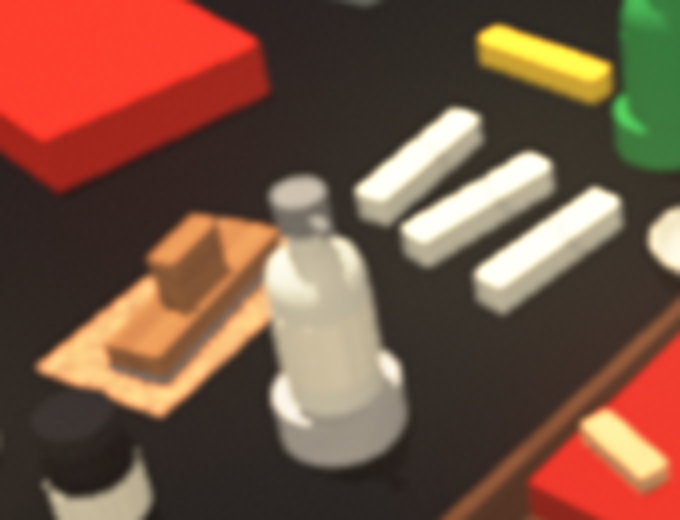

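Three offcuts are seen and the lamp's shadowed part looks empty. There are three weights. The scraper stands on its mat, slightly turned. Now measuring.

```bash
python3 - <<'E'
from h import *
np.set_printoptions(precision=1,suppress=True)
A=lambda x,y:(130+x/4-.375,115+y/4-.375)
B=lambda x,y:(335+x/3.7-.36,120+y/3.7-.36)
C=lambda x,y:(200+x/4-.375,220+y/4-.375)
D=lambda x,y:(100+x/4-.375,160+y/4-.375)
def P(l,p,z,n='top'): print(l,onz(n,p,z))
print('red corners near L,R far L,R')
for p in [(349,416),(688,422),(359,166),(688,172)]: P('',A(*p),35)
print('rim outer corners'); 
for p in [(333,413),(704,421),(343,51),(709,57)]: P('',A(*p),50)
for p in [(20,302),(290,55),(415,560)]: P('scene rim',C(*p),50,'scene')
P('peg top',A(437,210),260); P('peg top? upper',A(434,203),265);P('head disc',A(449,233),175)
P('post top',A(31,108),206)
print('offcuts')
for q in [[(600,203),(592,232),(675,257),(682,228)],[(530,274),(521,300),(603,331),(611,305)],[(563,226),(556,255)]]:
    for p in q: P('',A(*p),49)
for q in [[(180,180),(205,168),(270,225),(245,240)],[(297,160),(325,147),(383,203),(360,217)],[(295,230),(320,220),(392,280),(372,297)]]:
    print('s',np.mean([onz('scene',C(*p),49) for p in q],0))
print('weights')
for q in [[(59,327),(98,328),(84,500),(46,499)],[(166,343),(204,347),(181,518),(143,514)],[(247,373),(286,372),(306,544),(268,547)]]:
    for p in q: P('',B(*p),26)
print('mat')
for p in [(212,76),(355,60),(391,298),(247,317)]: P('',B(*p),3)
print('scr foot')
for p in [(245,100),(315,87),(352,268),(293,283)]: P('',B(*p),25)
print('rib')
for p in [(290,140),(318,135),(332,208),(300,215)]: P('',B(*p),65)
P('cap',B(111,104),184); P('cap scene',D(298,193),184,'scene')
E
```

```text
red corners near L,R far L,R
 [466.2 186.3  35. ]
 [463.8 -53.5  35. ]
 [645.7 182.9  35. ]
 [643.  -52.5  35. ]
rim outer corners
 [467.  195.6  50. ]
 [463.4 -64.3  50. ]
 [725.7 193.9  50. ]
 [723.1 -66.6  50. ]
scene rim [723.4 -66.7  50. ]
scene rim [462.4 -60.4  50. ]
scene rim [745.3 198.7  50. ]
peg top [573.8 105.6 260. ]
peg top? upper [577.2 107.  265. ]
head disc [574.1 105.4 175. ]
post top [647.2 370.  206. ]
offcuts
 [617.6   9.9  49. ]
 [596.8  15.4  49. ]
 [579.4 -43.3  49. ]
 [600.1 -48.2  49. ]
 [566.5  58.8  49. ]
 [548.   64.9  49. ]
 [526.4   7.   49. ]
 [544.9   1.5  49. ]
 [600.9  35.9  49. ]
 [580.2  40.6  49. ]
s [598.7 -16.7  49. ]
s [546.3  32.5  49. ]
s [597.6  66.9  49. ]
weights
 [ 500.2 -192.7   26. ]
 [ 499.7 -222.6   26. ]
 [ 367.9 -211.2   26. ]
 [ 368.4 -182.3   26. ]
 [ 488.5 -274.6   26. ]
 [ 485.7 -303.6   26. ]
 [ 355.  -284.6   26. ]
 [ 357.7 -255.8   26. ]
 [ 466.  -336.1   26. ]
 [ 467.  -365.8   26. ]
 [ 336.3 -378.7   26. ]
 [ 333.8 -350.    26. ]
mat
 [ 702.6 -316.4    3. ]
 [ 715.9 -428.6    3. ]
 [ 527.3 -453.1    3. ]
 [ 511.6 -341.5    3. ]
scr foot
 [ 678.7 -337.5   25. ]
 [ 689.2 -391.6   25. ]
 [ 547.7 -417.6   25. ]
 [ 535.8 -372.4   25. ]
rib
 [ 639.3 -362.4   65. ]
 [ 643.3 -383.4   65. ]
 [ 587.7 -393.    65. ]
 [ 582.2 -369.1   65. ]
cap [ 640.3 -211.   184. ]
cap scene [ 641.7 -213.3  184. ]
```

```bash
cat >> h.py <<'E'
def plan(target,yaw=None,n=None,step=40):
    """target TCP world pos; yaw = world angle of tool y axis (mod pi). prints turn then shift (tool axes after turn)"""
    p=sense();q=p['ee_rot'];R=Ro.from_quat([q[1],q[2],q[3],q[0]]).as_matrix()
    j=p['joints']; cy=np.arctan2(R[1,1],R[0,1])
    print('t',round(p['time_s'],2),'pos',p['eef_pos'].round(1),'jaw yaw',round(cy,3),'toolx',R[:,0].round(3),'F',p['force'].round(1),'w',round(p['grip_width']*85.4,1),'j1',round(j[0],2),'j6',round(j[5],2))
    # desired R: x down exactly
    yw=cy if yaw is None else yaw
    opts=[]
    for k in (-1,0,1):
        d=(yw+k*np.pi-cy+np.pi)%(2*np.pi)-np.pi; opts.append(d)
    d=min(opts,key=abs)
    yw=cy+d
    X=np.array([0,0,-1.]);Y=np.array([np.cos(yw),np.sin(yw),0]);Rd=np.stack([X,Y,np.cross(X,Y)],1)
    rv=Ro.from_matrix(R.T@Rd).as_rotvec()
    sh=Rd.T@(np.array(target,float)-p['eef_pos'])
    print(' turn rv',rv.round(3),'alt turn rx',round(rv[0]-np.sign(rv[0]+1e-9)*np.pi,3))
    print(' shift x,y,z (after turn)',sh.round(1),' before turn',(R.T@(np.array(target,float)-p['eef_pos'])).round(1))
E
python3 - <<'E'
from h import *
plan([574,105.5,300],0)
E
```

```text
t 0.15 pos [216.7 478.  230.9] jaw yaw 1.145 toolx [-0.001 -0.001 -1.   ] F [-0.7 -1.3 -0.4] w 85.4 j1 0.92 j6 -0.22
 turn rv [1.145e+00 0.000e+00 1.000e-03] alt turn rx -1.997
 shift x,y,z (after turn) [-69.1 357.3 372.5]  before turn [ -69.  -191.7  479.2]
```

Call:
jog_arm(
  increments=[
    {"rx": 0.165, "x": -12},
    {"rx": 0.165, "x": -12},
    {"rx": 0.165, "x": -12},
    {"rx": 0.165, "x": -12},
    {"rx": 0.165, "x": -11},
  ],
)

```text
schema error: expected keys rx, ry, rz, x, y, z, hand
```

Call:
jog_arm(
  increments=[
    {"rx": 0.16, "x": -10},
    {"rx": 0.16},
    {"y": 35, "z": 36},
    {"y": 36, "z": 37},
    {"y": 36, "z": 37},
  ],
)

```text
schema error: expected keys rx, ry, rz, x, y, z, hand
```

Call:
jog_arm(
  increments=[
    {"y": 36, "z": 37},
    {"y": 36, "z": 37},
    {"y": 36, "z": 38},
    {"y": 36, "z": 38},
    {"y": 36, "z": 38},
  ],
)

```text
schema error: expected keys rx, ry, rz, x, y, z, hand
```

```bash
python3 - <<'E'
from h import *
plan([574,105.5,300],0)
im,pose=snap('wrist','w1')
print(proj('wrist',[[574,105.5,265],[574,105.5,212],[577,107,265]],pose))
E
```

```text
t 0.15 pos [216.7 478.  230.9] jaw yaw 1.145 toolx [-0.001 -0.001 -1.   ] F [-0.7 -1.3 -0.4] w 85.4 j1 0.92 j6 -0.22
 turn rv [1.145e+00 0.000e+00 1.000e-03] alt turn rx -1.997
 shift x,y,z (after turn) [-69.1 357.3 372.5]  before turn [ -69.  -191.7  479.2]
[[116.21994382 626.97370513]
 [122.85300143 597.46280326]
 [118.721873   627.89015289]]
```

View pics/w1.png

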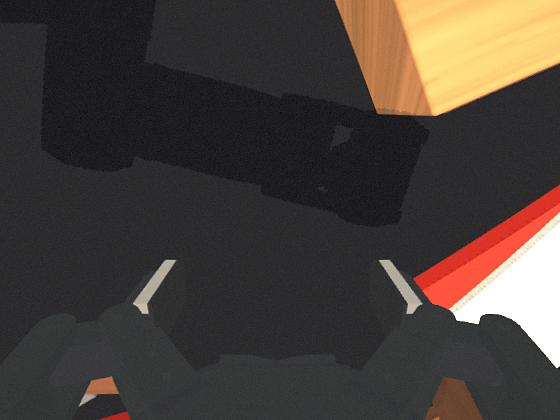

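All keys are needed in each row, and nothing moved. Sending again.

Call:
jog_arm(
  increments=[
    {"rx": 0.165, "ry": 0, "rz": 0, "x": -12, "y": 0, "z": 0, "hand": 85},
    {"rx": 0.165, "ry": 0, "rz": 0, "x": -12, "y": 0, "z": 0, "hand": 85},
    {"rx": 0.165, "ry": 0, "rz": 0, "x": -12, "y": 0, "z": 0, "hand": 85},
    {"rx": 0.165, "ry": 0, "rz": 0, "x": -12, "y": 0, "z": 0, "hand": 85},
    {"rx": 0.165, "ry": 0, "rz": 0, "x": -11, "y": 0, "z": 0, "hand": 85},
  ],
)

```text
time_s: 0.82
eef_pos: [216.8, 478.1, 290.5]
ee_rot: [0.572, 0.415, 0.572, -0.416]
force: [0.2, 0.5, -1.0]
grip_width: 0.999
```

Call:
jog_arm(
  increments=[
    {"rx": 0.16, "ry": 0, "rz": 0, "x": -10, "y": 0, "z": 0, "hand": 85},
    {"rx": 0.16, "ry": 0, "rz": 0, "x": 0, "y": 0, "z": 0, "hand": 85},
    {"rx": 0, "ry": 0, "rz": 0, "x": 0, "y": 35, "z": 36, "hand": 85},
    {"rx": 0, "ry": 0, "rz": 0, "x": 0, "y": 36, "z": 37, "hand": 85},
    {"rx": 0, "ry": 0, "rz": 0, "x": 0, "y": 36, "z": 37, "hand": 85},
  ],
)

```text
time_s: 1.45
eef_pos: [324.7, 366.9, 300.2]
ee_rot: [0.5, 0.5, 0.5, -0.5]
force: [0.9, 0.8, -0.3]
grip_width: 0.993
```

Call:
jog_arm(
  increments=[
    {"rx": 0, "ry": 0, "rz": 0, "x": 0, "y": 36, "z": 37, "hand": 85},
    {"rx": 0, "ry": 0, "rz": 0, "x": 0, "y": 36, "z": 37, "hand": 85},
    {"rx": 0, "ry": 0, "rz": 0, "x": 0, "y": 36, "z": 38, "hand": 85},
    {"rx": 0, "ry": 0, "rz": 0, "x": 0, "y": 36, "z": 38, "hand": 85},
    {"rx": 0, "ry": 0, "rz": 0, "x": 0, "y": 36, "z": 38, "hand": 85},
  ],
)

```text
time_s: 2.08
eef_pos: [504.8, 178.7, 300.2]
ee_rot: [-0.5, -0.5, -0.5, 0.5]
force: [0.3, 1.4, -0.3]
grip_width: 0.993
```

```bash
python3 - <<'E'
from h import *
plan([574,105.5,300],0)
im,pose=snap('wrist','w1')
print(proj('wrist',[[574,105.5,265],[574,105.5,212],[577,107,265]],pose))
E
```

```text
t 2.08 pos [504.8 178.7 300.2] jaw yaw -0.0 toolx [-0.  0. -1.] F [ 0.3  1.4 -0.3] w 84.8 j1 0.12 j6 0.12
 turn rv [-0. -0.  0.] alt turn rx 3.141
 shift x,y,z (after turn) [ 0.2 69.2 73.2]  before turn [ 0.2 69.2 73.2]
[[379.47140499 334.85508981]
 [360.5763376  292.82395084]
 [384.04950269 332.95540584]]
```

View pics/w1.png

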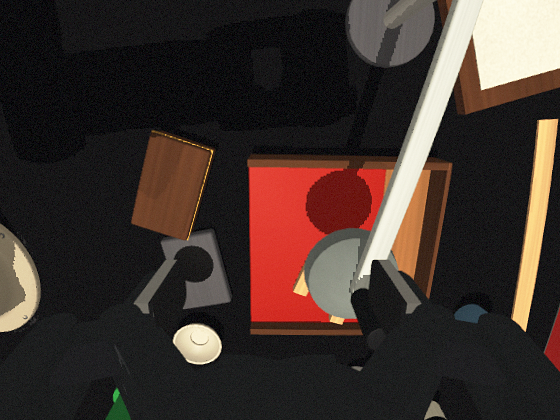

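Wrist view: peg top at (375,338), base at (361,285), within 5 px of prediction. Moving over it, lowering and gripping.

Call:
jog_arm(
  increments=[
    {"rx": 0, "ry": 0, "rz": 0, "x": 0, "y": 35, "z": 37, "hand": 85},
    {"rx": 0, "ry": 0, "rz": 0, "x": 0, "y": 35, "z": 37, "hand": 85},
    {"rx": 0, "ry": 0, "rz": 0, "x": 25, "y": 0, "z": 0, "hand": 85},
    {"rx": 0, "ry": 0, "rz": 0, "x": 25, "y": 0, "z": 0, "hand": 85},
    {"rx": 0, "ry": 0, "rz": 0, "x": 24, "y": 0, "z": 0, "hand": 85},
  ],
)

```text
time_s: 2.75
eef_pos: [573.7, 106.0, 225.2]
ee_rot: [-0.5, -0.5, -0.5, 0.5]
force: [-0.2, 0.2, 0.4]
grip_width: 0.991
```

Call:
jog_arm(
  force=40,
  increments=[
    {"rx": 0, "ry": 0, "rz": 0, "x": 0, "y": 0, "z": 0, "hand": 5},
    {"rx": 0, "ry": 0, "rz": 0, "x": 0, "y": 0, "z": 0, "hand": 5},
    {"rx": 0, "ry": 0, "rz": 0, "x": 0, "y": 0, "z": 0, "hand": 5},
    {"rx": 0, "ry": 0, "rz": 0, "x": 0, "y": 0, "z": 0, "hand": 5},
    {"rx": 0, "ry": 0, "rz": 0, "x": 0, "y": 0, "z": 0, "hand": 5},
  ],
)

```text
time_s: 3.38
eef_pos: [574.2, 106.1, 227.3]
ee_rot: [0.5, 0.5, 0.5, -0.5]
force: [-0.3, 0.9, 4.8]
grip_width: 0.223
```

```bash
python3 - <<'E'
from h import *
plan([574,105.5,226],0)
im,pose=snap('wrist','w2')
E
```

```text
t 3.38 pos [574.2 106.1 227.3] jaw yaw 0.0 toolx [ 0.002  0.    -1.   ] F [-0.3  0.9  4.8] w 19.0 j1 -0.02 j6 -0.02
 turn rv [ 0.    -0.    -0.002] alt turn rx -3.142
 shift x,y,z (after turn) [ 1.3 -0.2  0.6]  before turn [ 1.3 -0.2  0.6]
```

View pics/w2.png

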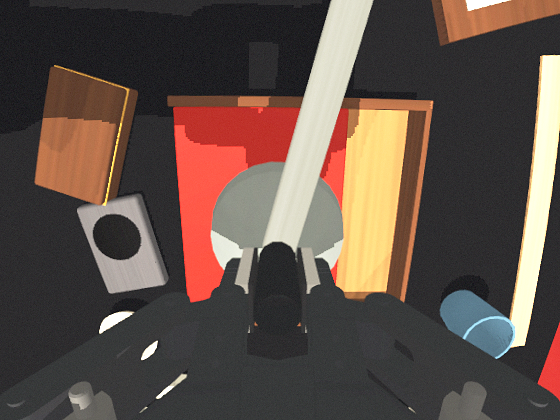

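The peg is held, opening 19 mm. Working out the arc.

```bash
python3 - <<'E'
import numpy as np
h=np.array([646,366.4]);th=np.linspace(.269,1.35,11)
p=h+270*np.stack([-np.sin(th),-np.cos(th)],1)
d=np.diff(p,axis=0); print(np.c_[d[:,0],-d[:,1]].round(0),p[-1],(np.c_[d[:,0],-d[:,1]]).round(0).sum(0))
E
```

```text
[[-28.  -9.]
 [-27. -12.]
 [-25. -15.]
 [-23. -18.]
 [-21. -20.]
 [-19. -22.]
 [-16. -24.]
 [-14. -26.]
 [-11. -27.]
 [ -8. -28.]] [382.55469339 307.26819448] [-192. -201.]
```

Call:
jog_arm(
  increments=[
    {"rx": 0, "ry": 0, "rz": 0, "x": 0, "y": -28, "z": -9, "hand": 5},
    {"rx": 0, "ry": 0, "rz": 0, "x": 0, "y": -27, "z": -12, "hand": 5},
    {"rx": 0, "ry": 0, "rz": 0, "x": 0, "y": -25, "z": -15, "hand": 5},
    {"rx": 0, "ry": 0, "rz": 0, "x": 0, "y": -23, "z": -18, "hand": 5},
    {"rx": 0, "ry": 0, "rz": 0, "x": 0, "y": -21, "z": -20, "hand": 5},
  ],
)

```text
time_s: 4.05
eef_pos: [449.5, 180.1, 227.0]
ee_rot: [0.5, 0.501, 0.499, -0.5]
force: [4.9, 1.3, 4.1]
grip_width: 0.221
```

Call:
jog_arm(
  increments=[
    {"rx": 0, "ry": 0, "rz": 0, "x": 0, "y": -19, "z": -22, "hand": 5},
    {"rx": 0, "ry": 0, "rz": 0, "x": 0, "y": -16, "z": -24, "hand": 5},
    {"rx": 0, "ry": 0, "rz": 0, "x": 0, "y": -14, "z": -26, "hand": 5},
    {"rx": 0, "ry": 0, "rz": 0, "x": 0, "y": -11, "z": -27, "hand": 5},
    {"rx": 0, "ry": 0, "rz": 0, "x": 0, "y": -8, "z": -28, "hand": 5},
  ],
)

```text
time_s: 4.68
eef_pos: [381.9, 307.7, 226.9]
ee_rot: [0.5, 0.501, 0.499, -0.5]
force: [9.3, -0.5, 0.5]
grip_width: 0.221
```

```bash
python3 - <<'E'
from h import *
plan([382.5,307.3,226],0)
im,pose=snap('top','t2')
E
```

```text
t 4.67 pos [381.9 307.7 226.9] jaw yaw -0.001 toolx [ 0.002 -0.    -1.   ] F [ 9.3 -0.5  0.5] w 18.9 j1 0.44 j6 0.44
 turn rv [-0.001  0.    -0.002] alt turn rx 3.141
 shift x,y,z (after turn) [0.9 0.6 0.4]  before turn [0.9 0.6 0.4]
```

View pics/t2.png

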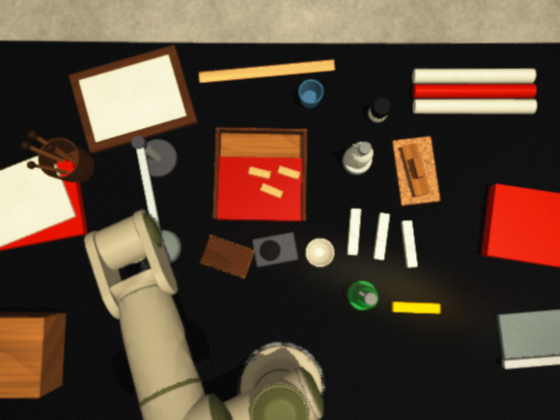

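Lamp is clear on the left; only three offcuts on the board. Release, rise, and go to the scraper.

Call:
jog_arm(
  increments=[
    {"rx": 0, "ry": 0, "rz": 0, "x": 0, "y": 0, "z": 0, "hand": 85},
    {"rx": 0, "ry": 0, "rz": 0, "x": 0, "y": 0, "z": 0, "hand": 85},
    {"rx": 0, "ry": 0, "rz": 0, "x": 0, "y": 0, "z": 0, "hand": 85},
    {"rx": 0, "ry": 0, "rz": 0, "x": -40, "y": 0, "z": 0, "hand": 85},
    {"rx": 0, "ry": 0, "rz": 0, "x": -40, "y": 0, "z": 0, "hand": 85},
  ],
)

```text
time_s: 5.35
eef_pos: [381.8, 306.6, 307.3]
ee_rot: [-0.5, -0.5, -0.5, 0.5]
force: [0.3, 0.1, -0.1]
grip_width: 0.995
```

Call:
jog_arm(
  increments=[
    {"rx": 0, "ry": 0, "rz": 0, "x": 0, "y": 16, "z": 50, "hand": 85},
    {"rx": 0, "ry": 0, "rz": 0, "x": 0, "y": 16, "z": 50, "hand": 85},
    {"rx": 0, "ry": 0, "rz": 0, "x": 0, "y": 16, "z": 50, "hand": 85},
    {"rx": 0, "ry": 0, "rz": 0, "x": 0, "y": 16, "z": 50, "hand": 85},
    {"rx": 0, "ry": 0, "rz": 0, "x": 0, "y": 16, "z": 50, "hand": 85},
  ],
)

```text
time_s: 5.98
eef_pos: [462.0, 55.0, 306.4]
ee_rot: [0.5, 0.5, 0.5, -0.5]
force: [0.2, 1.2, 0.6]
grip_width: 0.996
```

Call:
jog_arm(
  increments=[
    {"rx": 0, "ry": 0, "rz": 0, "x": 0, "y": 16, "z": 50, "hand": 85},
    {"rx": 0, "ry": 0, "rz": 0, "x": 0, "y": 16, "z": 50, "hand": 85},
    {"rx": 0, "ry": 0, "rz": 0, "x": 0, "y": 16, "z": 50, "hand": 85},
    {"rx": 0, "ry": 0, "rz": 0, "x": 0, "y": 16, "z": 50, "hand": 85},
    {"rx": 0, "ry": 0, "rz": 0, "x": 0, "y": 16, "z": 50, "hand": 85},
  ],
)

```text
time_s: 6.6
eef_pos: [541.9, -195.0, 306.3]
ee_rot: [0.5, 0.5, 0.5, -0.5]
force: [0.2, 1.0, -0.3]
grip_width: 0.993
```

Call:
jog_arm(
  increments=[
    {"rx": 0, "ry": 0, "rz": 0, "x": 0, "y": 16, "z": 50, "hand": 85},
    {"rx": 0, "ry": 0, "rz": 0, "x": 0, "y": 16, "z": 50, "hand": 85},
    {"rx": 0.17, "ry": 0, "rz": 0, "x": 0, "y": 0, "z": 0, "hand": 85},
    {"rx": 0.17, "ry": 0, "rz": 0, "x": 0, "y": 0, "z": 0, "hand": 85},
    {"rx": 0.17, "ry": 0, "rz": 0, "x": 0, "y": 0, "z": 0, "hand": 85},
  ],
)

```text
time_s: 7.22
eef_pos: [573.5, -293.5, 306.0]
ee_rot: [-0.356, -0.611, -0.356, 0.611]
force: [0.1, 0.7, -0.2]
grip_width: 0.996
```

Call:
jog_arm(
  increments=[
    {"rx": 0.17, "ry": 0, "rz": 0, "x": 0, "y": 0, "z": 0, "hand": 85},
    {"rx": 0.17, "ry": 0, "rz": 0, "x": 0, "y": 0, "z": 0, "hand": 85},
    {"rx": 0.17, "ry": 0, "rz": 0, "x": 0, "y": 0, "z": 0, "hand": 85},
    {"rx": 0.17, "ry": 0, "rz": 0, "x": 0, "y": 0, "z": 0, "hand": 85},
    {"rx": 0.17, "ry": 0, "rz": 0, "x": 0, "y": 0, "z": 0, "hand": 85},
  ],
)

```text
time_s: 7.85
eef_pos: [573.5, -293.3, 306.1]
ee_rot: [-0.072, -0.703, -0.072, 0.704]
force: [-0.2, -0.6, 0.3]
grip_width: 0.994
```

```bash
python3 - <<'E'
from h import *
plan([613,-378,150],-1.36)
im,pose=snap('wrist','w3')
im,_=snap('top','t3',(335,90,475,230),4)
E
```

```text
t 7.85 pos [ 573.5 -293.3  306.1] jaw yaw -1.366 toolx [-0.  0. -1.] F [-0.2 -0.6  0.3] w 84.9 j1 -0.65 j6 0.71
 turn rv [-0.006  0.     0.   ] alt turn rx 3.135
 shift x,y,z (after turn) [156.1  91.1 -20.9]  before turn [156.1  91.  -21.5]
```

View pics/w3.png

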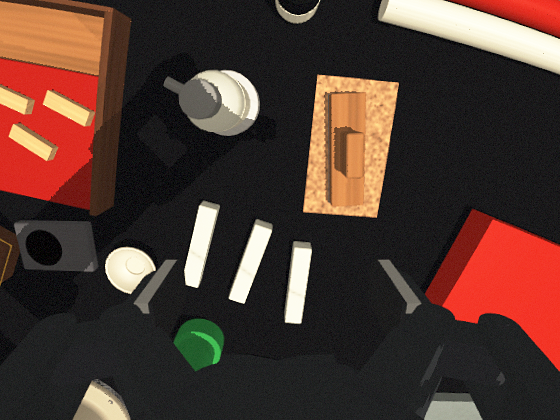

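```bash
python3 - <<'E'
from h import *
im=cv2.imread('pics/w3.png'); save(im,'w3z',(290,60,420,230),3.5); save(im,'w3y',(150,50,280,150),5)
E
```

```text
(no output)
```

View pics/w3z.png

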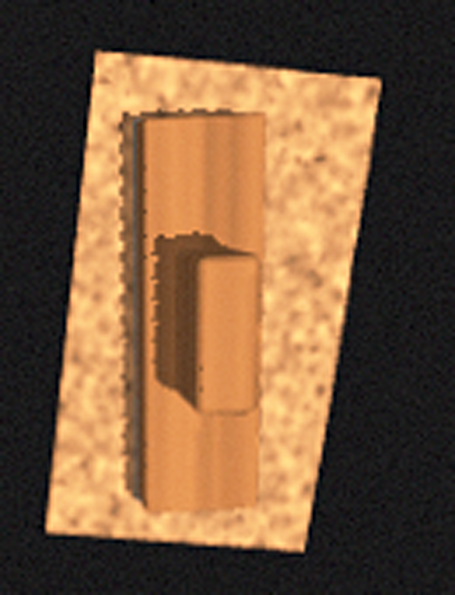

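View pics/w3y.png

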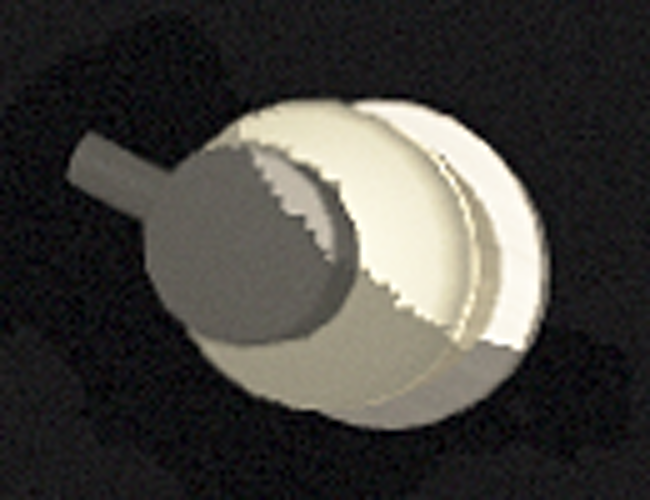

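```bash
python3 - <<'E'
from h import *
np.set_printoptions(precision=1,suppress=True)
p=sense();pose=(np.array(p['eef_pos']),np.array(p['ee_rot']))
Z=lambda x,y:(290+x/3.5-.36,60+y/3.5-.36); Y=lambda x,y:(150+x/5-.4,50+y/5-.4)
for n,l,z in [('mat',[(97,50),(382,77),(305,552),(46,533)],3),('foot',[(145,118),(265,113),(259,503),(150,512)],28),('rib',[(200,256),(257,255),(252,412),(200,412)],68)]:
    q=np.array([onz('wrist',Z(*a),z,pose) for a in l]); a=(q[0]+q[1]-q[2]-q[3]); b=q[0]+q[3]-q[1]-q[2]
    print(n,q[:,:2].tolist(),'c',q.mean(0),'len',np.hypot(*a[:2])/2,np.hypot(*b[:2])/2,'ang',np.arctan2(a[1],a[0]))
print('cap',onz('wrist',Y(245,242),184,pose),onz('wrist',Y(240,245),184,pose))
E
```

```text
mat [[702.3055499106595, -321.3111673822383], [717.0678900951109, -430.35574122309345], [526.8342585499773, -456.142014683816], [512.2816911218003, -345.92174218828603]] c [ 614.6 -388.4    3. ] len 191.79129364385287 110.60790732047093 ang 0.131765567428732
foot [[680.1506076679291, -341.3912736357395], [691.3591591403222, -383.5476998999505], [549.30326172402, -422.06702425333066], [536.7119059224099, -380.5239411179912]] c [ 614.4 -381.9   28. ] len 147.93326027858822 43.50874469568328 ang 0.26556672002162257
rib [[637.6435740999777, -364.66524159648185], [642.1298176327944, -383.49740973593816], [589.7801555904416, -396.7184358025825], [585.9254423347327, -378.7828356076817]] c [ 613.9 -380.9   68. ] len 53.79940951288732 18.85099697918522 ang 0.2568955240718413
cap [ 641.8 -215.7  184. ] [ 641.2 -214.9  184. ]
```

```bash
python3 - <<'E'
from h import *
plan([614,-380.5,35],-1.311)
E
```

```text
t 7.95 pos [ 573.5 -293.3  306.2] jaw yaw -1.362 toolx [-0.  0. -1.] F [ 0.8  0.6 -0.7] w 85.0 j1 -0.65 j6 0.71
 turn rv [-0.051  0.     0.   ] alt turn rx 3.091
 shift x,y,z (after turn) [271.2  94.7 -16.7]  before turn [271.1  93.8 -21.6]
```

Call:
jog_arm(
  increments=[
    {"rx": -0.051, "ry": 0, "rz": 0, "x": 0, "y": 0, "z": 0, "hand": 85},
    {"rx": 0, "ry": 0, "rz": 0, "x": 20, "y": 47, "z": -8, "hand": 85},
    {"rx": 0, "ry": 0, "rz": 0, "x": 30, "y": 48, "z": -9, "hand": 85},
    {"rx": 0, "ry": 0, "rz": 0, "x": 50, "y": 0, "z": 0, "hand": 85},
    {"rx": 0, "ry": 0, "rz": 0, "x": 50, "y": 0, "z": 0, "hand": 85},
  ],
)

```text
time_s: 8.57
eef_pos: [614.5, -381.0, 154.0]
ee_rot: [-0.093, -0.701, -0.094, 0.701]
force: [0.6, -0.2, -0.5]
grip_width: 0.996
```

Call:
jog_arm(
  increments=[
    {"rx": 0, "ry": 0, "rz": 0, "x": 40, "y": 0, "z": 0, "hand": 85},
    {"rx": 0, "ry": 0, "rz": 0, "x": 0, "y": 0, "z": 0, "hand": 85},
  ],
)

```text
time_s: 8.82
eef_pos: [613.5, -379.6, 113.0]
ee_rot: [-0.091, -0.699, -0.095, 0.703]
force: [-0.1, 0.1, 0.4]
grip_width: 0.994
```

```bash
python3 - <<'E'
from h import *
plan([614,-380.5,35],-1.311)
im,pose=snap('wrist','w4')
print(proj('wrist',[[614,-380.5,68]],pose))
E
```

```text
t 8.82 pos [ 613.5 -379.6  113. ] jaw yaw -1.306 toolx [-0.005  0.004 -1.   ] F [-0.1  0.1  0.4] w 84.9 j1 -0.72 j6 0.59
 turn rv [0.005 0.004 0.006] alt turn rx -3.137
 shift x,y,z (after turn) [78.   1.  -0.2]  before turn [78.   1.5 -0.5]
[[277.67663744 229.46413862]]
```

View pics/w4.png

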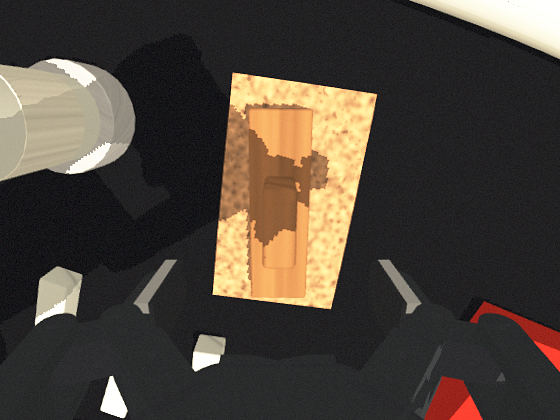

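The rib is centred (~(280,224) vs predicted (278,229)) and aligned. Lowering and gripping.

Call:
jog_arm(
  force=80,
  increments=[
    {"rx": 0, "ry": 0, "rz": 0, "x": 30, "y": 1, "z": 0, "hand": 85},
    {"rx": 0, "ry": 0, "rz": 0, "x": 30, "y": 0, "z": 0, "hand": 85},
    {"rx": 0, "ry": 0, "rz": 0, "x": 18, "y": 0, "z": 0, "hand": 85},
    {"rx": 0, "ry": 0, "rz": 0, "x": 0, "y": 0, "z": 0, "hand": 10},
    {"rx": 0, "ry": 0, "rz": 0, "x": 0, "y": 0, "z": 0, "hand": 10},
  ],
)

```text
time_s: 9.5
eef_pos: [615.8, -381.9, 40.4]
ee_rot: [0.093, 0.702, 0.092, -0.7]
force: [0.6, 0.2, 0.0]
grip_width: 0.598
```

Call:
jog_arm(
  increments=[
    {"rx": 0, "ry": 0, "rz": 0, "x": 0, "y": 0, "z": 0, "hand": 10},
    {"rx": 0, "ry": 0, "rz": 0, "x": 0, "y": 0, "z": 0, "hand": 10},
    {"rx": 0, "ry": 0, "rz": 0, "x": 0, "y": 0, "z": 0, "hand": 10},
  ],
)

```text
time_s: 9.88
eef_pos: [615.5, -381.4, 39.5]
ee_rot: [0.093, 0.701, 0.092, -0.701]
force: [-0.9, 1.5, 6.5]
grip_width: 0.24
```

```bash
python3 - <<'E'
from h import *
plan([614,-380.5,35],-1.311)
E
```

```text
t 9.88 pos [ 615.5 -381.4   39.5] jaw yaw -1.309 toolx [ 0.001 -0.001 -1.   ] F [-0.9  1.5  6.5] w 20.5 j1 -0.72 j6 0.59
 turn rv [ 0.002 -0.001 -0.001] alt turn rx -3.139
 shift x,y,z (after turn) [ 4.5 -1.3  1.2]  before turn [ 4.5 -1.3  1.2]
```

Call:
jog_arm(
  increments=[
    {"rx": 0, "ry": 0, "rz": 0, "x": -15, "y": 0, "z": 0, "hand": 10},
    {"rx": 0, "ry": 0, "rz": 0, "x": -40, "y": 0, "z": 0, "hand": 10},
    {"rx": 0, "ry": 0, "rz": 0, "x": -50, "y": 0, "z": 0, "hand": 10},
    {"rx": 0, "ry": 0, "rz": 0, "x": -50, "y": 0, "z": 0, "hand": 10},
    {"rx": 0, "ry": 0, "rz": 0, "x": -50, "y": 0, "z": 0, "hand": 10},
  ],
)

```text
time_s: 10.5
eef_pos: [614.8, -380.9, 245.5]
ee_rot: [-0.092, -0.701, -0.092, 0.701]
force: [0.7, -0.1, -3.4]
grip_width: 0.247
```

```bash
python3 - <<'E'
from h import *
plan([493,26,240],-0.008)
im,pose=snap('wrist','w5')
E
```

```text
t 10.5 pos [ 614.8 -380.9  245.5] jaw yaw -1.309 toolx [-0.  0. -1.] F [ 0.7 -0.1 -3.4] w 21.1 j1 -0.72 j6 0.59
 turn rv [-1.301 -0.     0.   ] alt turn rx 1.841
 shift x,y,z (after turn) [   5.5 -125.  -406. ]  before turn [   5.6 -424.6   12.3]
```

View pics/w5.png

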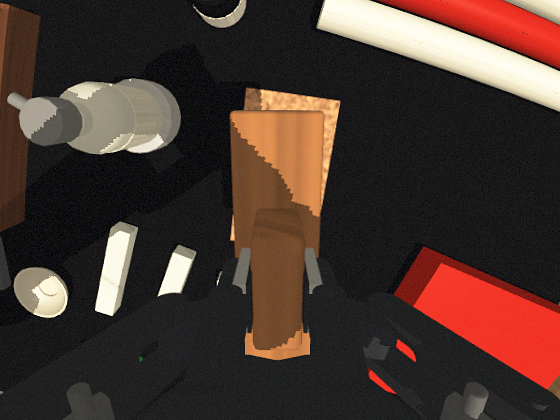

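Scraper is held squarely and clear of the mat. Carrying it to the board.

Call:
jog_arm(
  increments=[
    {"rx": 0, "ry": 0, "rz": 0, "x": 0, "y": -30, "z": 1, "hand": 10},
    {"rx": 0, "ry": 0, "rz": 0, "x": 0, "y": -45, "z": 1, "hand": 10},
    {"rx": 0, "ry": 0, "rz": 0, "x": 0, "y": -50, "z": 2, "hand": 10},
    {"rx": 0, "ry": 0, "rz": 0, "x": 0, "y": -50, "z": 2, "hand": 10},
    {"rx": 0, "ry": 0, "rz": 0, "x": 0, "y": -50, "z": 2, "hand": 10},
  ],
)

```text
time_s: 11.18
eef_pos: [548.3, -164.3, 243.6]
ee_rot: [0.092, 0.701, 0.092, -0.701]
force: [0.9, 1.0, -1.1]
grip_width: 0.241
```

Call:
jog_arm(
  increments=[
    {"rx": 0, "ry": 0, "rz": 0, "x": 0, "y": -50, "z": 2, "hand": 10},
    {"rx": 0, "ry": 0, "rz": 0, "x": 0, "y": -50, "z": 1, "hand": 10},
    {"rx": 0, "ry": 0, "rz": 0, "x": 0, "y": -50, "z": 1, "hand": 10},
    {"rx": 0, "ry": 0, "rz": 0, "x": 0, "y": -49, "z": 0, "hand": 10},
    {"rx": -0.1, "ry": 0, "rz": 0, "x": 0, "y": 0, "z": 0, "hand": 10},
  ],
)

```text
time_s: 11.8
eef_pos: [492.8, 27.9, 243.9]
ee_rot: [0.129, 0.695, 0.129, -0.695]
force: [0.4, -0.5, -2.6]
grip_width: 0.244
```

Call:
jog_arm(
  increments=[
    {"rx": -0.15, "ry": 0, "rz": 0, "x": 10, "y": 0, "z": 0, "hand": 10},
    {"rx": -0.15, "ry": 0, "rz": 0, "x": 10, "y": 0, "z": 0, "hand": 10},
    {"rx": -0.15, "ry": 0, "rz": 0, "x": 10, "y": 0, "z": 0, "hand": 10},
    {"rx": -0.15, "ry": 0, "rz": 0, "x": 10, "y": 0, "z": 0, "hand": 10},
    {"rx": -0.15, "ry": 0, "rz": 0, "x": 0, "y": 0, "z": 0, "hand": 10},
  ],
)

```text
time_s: 12.42
eef_pos: [493.3, 25.3, 202.9]
ee_rot: [-0.374, -0.599, -0.375, 0.6]
force: [0.6, 0.5, -2.5]
grip_width: 0.245
```

Call:
jog_arm(
  increments=[
    {"rx": -0.15, "ry": 0, "rz": 0, "x": 0, "y": 0, "z": 0, "hand": 10},
    {"rx": -0.15, "ry": 0, "rz": 0, "x": 0, "y": 0, "z": 0, "hand": 10},
    {"rx": -0.15, "ry": 0, "rz": 0, "x": 0, "y": 0, "z": 0, "hand": 10},
    {"rx": 0, "ry": 0, "rz": 0, "x": 0, "y": 0, "z": 0, "hand": 10},
  ],
)

```text
time_s: 12.92
eef_pos: [493.7, 25.3, 203.6]
ee_rot: [0.497, 0.503, 0.497, -0.503]
force: [0.0, -0.5, -2.3]
grip_width: 0.244
```

```bash
python3 - <<'E'
from h import *
plan([493,26,110],-0.008)
im,pose=snap('wrist','w6')
im,pose=snap('top','t6',(200,115,320,235),5)
E
```

```text
t 12.93 pos [493.7  25.3 203.6] jaw yaw -0.01 toolx [ 0. -0. -1.] F [ 0.  -0.5 -2.3] w 20.8 j1 -0.19 j6 -0.18
 turn rv [-0.002  0.    -0.   ] alt turn rx 3.139
 shift x,y,z (after turn) [93.6 -0.7 -0.7]  before turn [93.6 -0.7 -0.7]
```

View pics/w6.png

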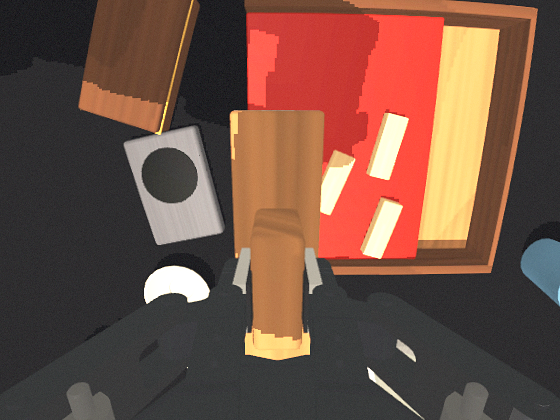

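View pics/t6.png

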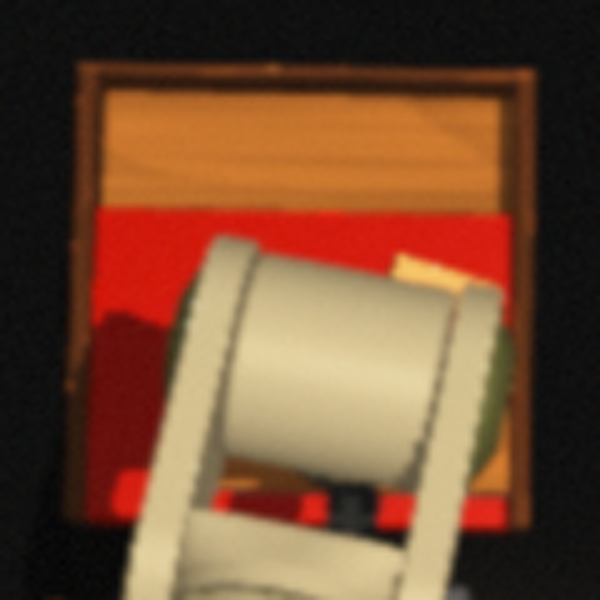

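```bash
python3 - <<'E'
from h import *
p=sense();pose=(np.array(p['eef_pos']),np.array(p['ee_rot']))
im=cv2.resize(cv2.imread('pics/w6.png'),None,fx=1,fy=1)
th=-.008;o=np.array([555,65.3])
def W(x,y,z): return [o[0]+x*np.cos(th)-y*np.sin(th),o[1]+x*np.sin(th)+y*np.cos(th),z]
def poly(pts,c):
    q=proj('wrist',pts,pose); cv2.polylines(im,[np.round(q*8).astype(int)],False,c,1,shift=3)
poly([W(-90,120,35),W(90,120,35),W(90,-120,35),W(-90,-120,35),W(-90,120,35)],(255,255,0))
poly([W(-90,130,50),W(174,130,50),W(174,-130,50),W(-90,-130,50)],(0,255,0))
poly([W(-90,-120,50),W(164,-120,50)],(0,255,0))
save(im,'w6o',(220,0,560,300),2.3)
E
```

```text
(no output)
```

View pics/w6o.png

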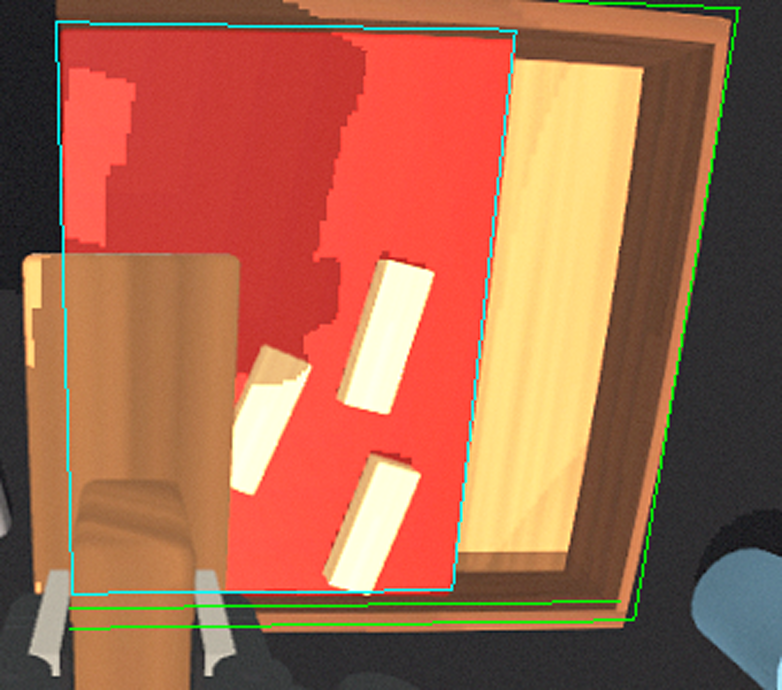

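The model overlay agrees within about 2 mm (rim a touch further right). Lowering the scraper to just above the red top.

Call:
jog_arm(
  increments=[
    {"rx": 0, "ry": 0, "rz": 0, "x": 40, "y": 0, "z": 1, "hand": 10},
    {"rx": 0, "ry": 0, "rz": 0, "x": 40, "y": 0, "z": 0, "hand": 10},
    {"rx": 0, "ry": 0, "rz": 0, "x": 30, "y": 0, "z": 0, "hand": 10},
    {"rx": 0, "ry": 0, "rz": 0, "x": 15, "y": 0, "z": 0, "hand": 10},
    {"rx": 0, "ry": 0, "rz": 0, "x": 0, "y": 0, "z": 0, "hand": 10},
  ],
)

```text
time_s: 13.65
eef_pos: [493.7, 24.2, 78.1]
ee_rot: [-0.497, -0.502, -0.498, 0.503]
force: [1.0, 0.5, -1.7]
grip_width: 0.243
```

```bash
python3 - <<'E'
from h import *
plan([493,24.5,73],-0.008)
im,pose=snap('wrist','w7')
snap('scene','s7',(180,220,380,370),4)
E
```

```text
t 13.65 pos [493.7  24.2  78.1] jaw yaw -0.01 toolx [-0.001  0.    -1.   ] F [ 1.   0.5 -1.7] w 20.8 j1 -0.19 j6 -0.18
 turn rv [-0.002 -0.     0.001] alt turn rx 3.14
 shift x,y,z (after turn) [ 5.1 -0.7 -0.2]  before turn [ 5.1 -0.7 -0.2]
```

View pics/w7.png

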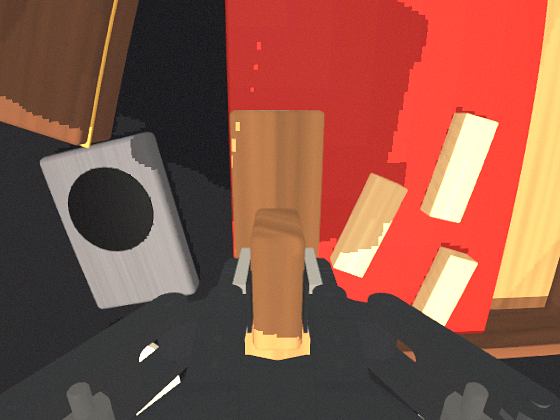

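View pics/s7.png

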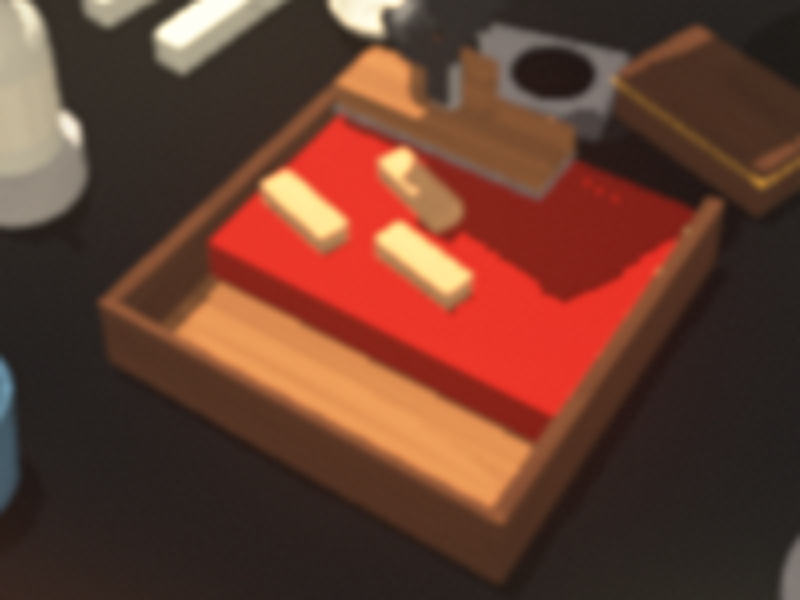

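```bash
python3 - <<'E'
from h import *
np.set_printoptions(precision=1,suppress=True)
p=sense();pose=(np.array(p['eef_pos']),np.array(p['ee_rot']))
for a in [(462,112),(497,122),(461,222),(437,212),(406,189),(371,175)]: print(onz('wrist',a,49,pose))
for a in [(231,110),(324,110)]: print('scr',onz('wrist',a,67,pose))
E
```

```text
[594.5  96.   49. ]
[615.7  91.1  49. ]
[603.4  33.   49. ]
[587.6  39.5  49. ]
[567.5  53.4  49. ]
[546.7  61.6  49. ]
scr [473.  97.  67.]
scr [516.8  96.5  67. ]
```

Call:
jog_arm(
  increments=[
    {"rx": 0, "ry": 0, "rz": 0, "x": 5, "y": 0, "z": 0, "hand": 10},
    {"rx": 0, "ry": 0, "rz": 0, "x": 0, "y": 0, "z": 0, "hand": 10},
    {"rx": 0, "ry": 0, "rz": 0, "x": 0, "y": 6, "z": 0, "hand": 10},
    {"rx": 0, "ry": 0, "rz": 0, "x": 0, "y": 10, "z": 0, "hand": 10},
    {"rx": 0, "ry": 0, "rz": 0, "x": 0, "y": 12, "z": 0, "hand": 10},
  ],
)

```text
time_s: 14.38
eef_pos: [522.8, 23.9, 73.4]
ee_rot: [0.498, 0.502, 0.498, -0.502]
force: [-0.1, -0.3, -2.7]
grip_width: 0.242
```

Call:
jog_arm(
  increments=[
    {"rx": 0, "ry": 0, "rz": 0, "x": 0, "y": 12, "z": 0, "hand": 10},
    {"rx": 0, "ry": 0, "rz": 0, "x": 0, "y": 12, "z": 0, "hand": 10},
    {"rx": 0, "ry": 0, "rz": 0, "x": 0, "y": 12, "z": 0, "hand": 10},
    {"rx": 0, "ry": 0, "rz": 0, "x": 0, "y": 12, "z": 0, "hand": 10},
    {"rx": 0, "ry": 0, "rz": 0, "x": 0, "y": 12, "z": 0, "hand": 10},
  ],
)

```text
time_s: 15.0
eef_pos: [582.5, 23.5, 73.2]
ee_rot: [-0.498, -0.502, -0.498, 0.502]
force: [-1.0, 0.9, -3.1]
grip_width: 0.243
```

```bash
python3 - <<'E'
from h import *
plan([630,24.5,73],-0.008)
snap('scene','s8',(180,220,380,370),4)
E
```

```text
t 15.0 pos [582.5  23.5  73.2] jaw yaw -0.009 toolx [-0.  0. -1.] F [-1.   0.9 -3.1] w 20.8 j1 -0.16 j6 -0.15
 turn rv [-0.001 -0.     0.   ] alt turn rx 3.141
 shift x,y,z (after turn) [ 0.2 47.4 -1.4]  before turn [ 0.1 47.4 -1.5]
```

View pics/s8.png

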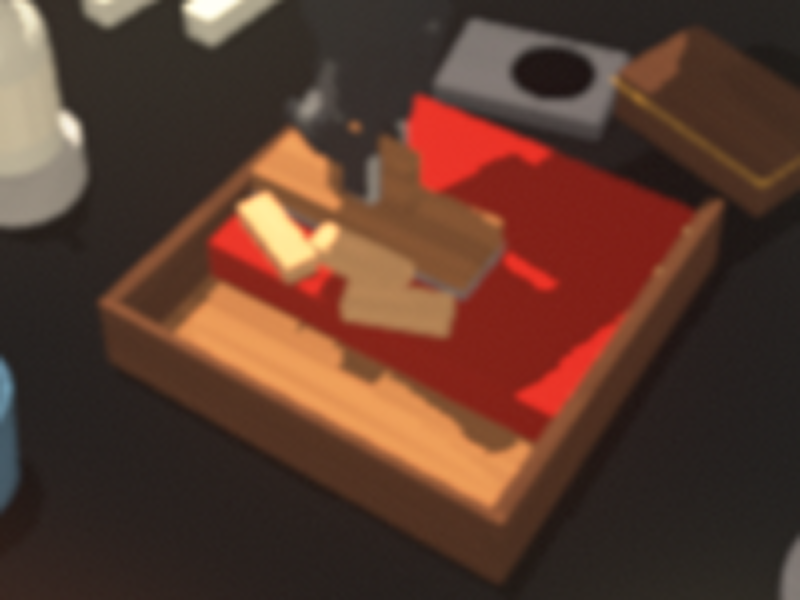

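All three offcuts ride ahead of the face. (One weight also seems to have been knocked in the meantime, so I'll remeasure later.) Finishing the stroke.

Call:
jog_arm(
  increments=[
    {"rx": 0, "ry": 0, "rz": 0, "x": 0, "y": 12, "z": -1, "hand": 10},
    {"rx": 0, "ry": 0, "rz": 0, "x": 0, "y": 12, "z": 0, "hand": 10},
    {"rx": 0, "ry": 0, "rz": 0, "x": 0, "y": 12, "z": 0, "hand": 10},
    {"rx": 0, "ry": 0, "rz": 0, "x": 0, "y": 12, "z": 0, "hand": 10},
    {"rx": 0, "ry": 0, "rz": 0, "x": 0, "y": 4, "z": 0, "hand": 10},
  ],
)

```text
time_s: 15.68
eef_pos: [634.2, 24.0, 73.0]
ee_rot: [-0.498, -0.502, -0.498, 0.502]
force: [-0.5, 0.3, -2.6]
grip_width: 0.243
```

```bash
python3 - <<'E'
from h import *
plan([630,24.5,73],-0.008)
snap('scene','s9',(180,220,380,370),4)
im,pose=snap('wrist','w9')
E
```

```text
t 15.68 pos [634.2  24.   73. ] jaw yaw -0.009 toolx [-0.  0. -1.] F [-0.5  0.3 -2.6] w 20.8 j1 -0.15 j6 -0.14
 turn rv [-0.001 -0.     0.   ] alt turn rx 3.141
 shift x,y,z (after turn) [-0.  -4.2 -0.5]  before turn [-0.  -4.2 -0.5]
```

View pics/s9.png

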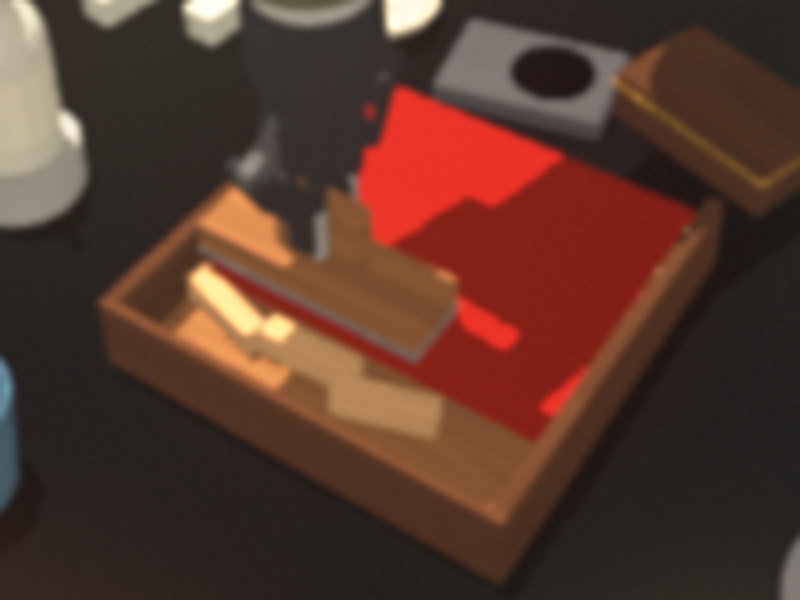

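View pics/w9.png

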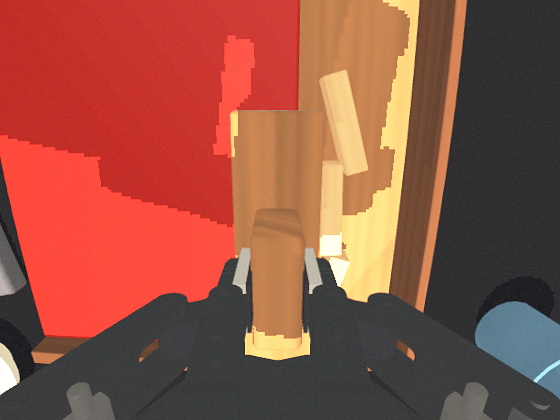

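All three seem to lie in the trough. Backing off and lifting to check.

Call:
jog_arm(
  increments=[
    {"rx": 0, "ry": 0, "rz": 0, "x": -5, "y": -15, "z": 0, "hand": 10},
    {"rx": 0, "ry": 0, "rz": 0, "x": -40, "y": -30, "z": 0, "hand": 10},
    {"rx": 0, "ry": 0, "rz": 0, "x": -50, "y": -30, "z": 10, "hand": 10},
    {"rx": 0, "ry": 0, "rz": 0, "x": -50, "y": -30, "z": 40, "hand": 10},
    {"rx": 0, "ry": 0, "rz": 0, "x": -30, "y": -20, "z": 50, "hand": 10},
  ],
)

```text
time_s: 16.4
eef_pos: [510.3, -70.5, 244.8]
ee_rot: [0.499, 0.502, 0.497, -0.501]
force: [1.5, -1.0, -2.6]
grip_width: 0.239
```

```bash
python3 - <<'E'
from h import *
plan([614,-380.5,240],-1.311)
snap('scene','s10',(180,220,380,370),4)
snap('top','t10',(200,115,460,300),3)
E
```

```text
t 16.4 pos [510.3 -70.5 244.8] jaw yaw -0.007 toolx [ 0.002 -0.001 -1.   ] F [ 1.5 -1.  -2.6] w 20.4 j1 -0.36 j6 -0.36
 turn rv [ 1.304e+00 -1.000e-03 -2.000e-03] alt turn rx -1.838
 shift x,y,z (after turn) [  4.8 326.3 -20.6]  before turn [  5.3 105.9 309.3]
```

View pics/s10.png

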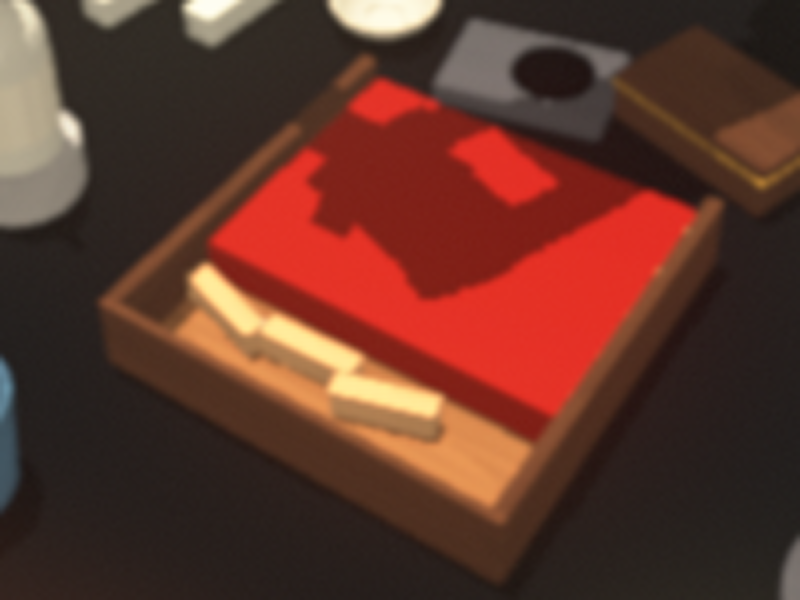

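View pics/t10.png

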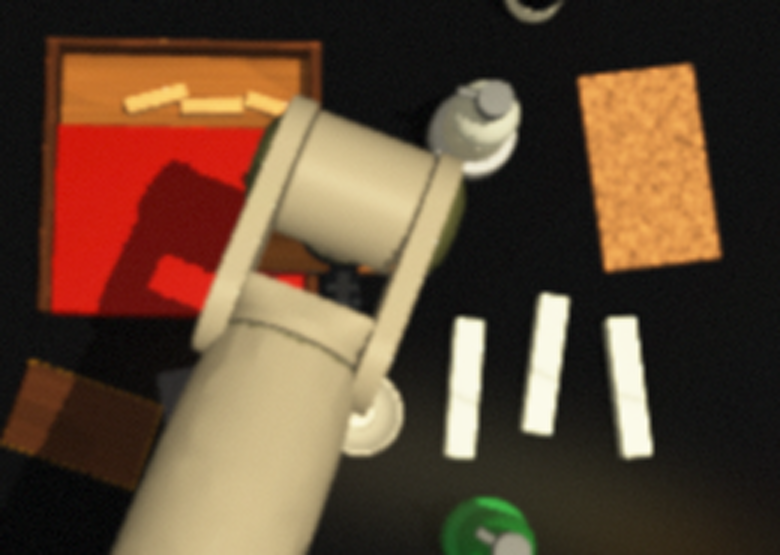

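Red top is clear and the three offcuts lie in the trough. I'll double-check the right one once the arm is away. Returning the scraper.

Call:
jog_arm(
  increments=[
    {"rx": 0, "ry": 0, "rz": 0, "x": -5, "y": 10, "z": 30, "hand": 10},
    {"rx": 0, "ry": 0, "rz": 0, "x": 0, "y": 16, "z": 48, "hand": 10},
    {"rx": 0, "ry": 0, "rz": 0, "x": 0, "y": 16, "z": 48, "hand": 10},
    {"rx": 0, "ry": 0, "rz": 0, "x": 0, "y": 16, "z": 48, "hand": 10},
    {"rx": 0, "ry": 0, "rz": 0, "x": 0, "y": 16, "z": 48, "hand": 10},
  ],
)

```text
time_s: 17.12
eef_pos: [583.7, -293.8, 246.9]
ee_rot: [0.497, 0.502, 0.498, -0.502]
force: [0.3, 1.1, -1.7]
grip_width: 0.243
```

Call:
jog_arm(
  increments=[
    {"rx": 0, "ry": 0, "rz": 0, "x": 0, "y": 16, "z": 48, "hand": 10},
    {"rx": 0, "ry": 0, "rz": 0, "x": 0, "y": 14, "z": 45, "hand": 10},
    {"rx": 0.15, "ry": 0, "rz": 0, "x": 0, "y": 0, "z": 0, "hand": 10},
    {"rx": 0.16, "ry": 0, "rz": 0, "x": 0, "y": 0, "z": 0, "hand": 10},
    {"rx": 0.16, "ry": 0, "rz": 0, "x": 0, "y": 0, "z": 0, "hand": 10},
  ],
)

```text
time_s: 17.75
eef_pos: [612.7, -385.6, 246.4]
ee_rot: [-0.365, -0.605, -0.366, 0.605]
force: [0.0, 0.8, -1.8]
grip_width: 0.243
```

Call:
jog_arm(
  increments=[
    {"rx": 0.16, "ry": 0, "rz": 0, "x": 20, "y": 0, "z": 0, "hand": 10},
    {"rx": 0.16, "ry": 0, "rz": 0, "x": 20, "y": 0, "z": 0, "hand": 10},
    {"rx": 0.16, "ry": 0, "rz": 0, "x": 20, "y": 0, "z": 0, "hand": 10},
    {"rx": 0.16, "ry": 0, "rz": 0, "x": 20, "y": 0, "z": 0, "hand": 10},
    {"rx": 0.16, "ry": 0, "rz": 0, "x": 20, "y": 0, "z": 0, "hand": 10},
  ],
)

```text
time_s: 18.38
eef_pos: [612.6, -385.4, 146.0]
ee_rot: [-0.101, -0.7, -0.102, 0.7]
force: [0.9, -0.3, -2.6]
grip_width: 0.246
```

```bash
python3 - <<'E'
from h import *
plan([614.5,-386.5,60],-1.43)
im,pose=snap('wrist','w11')
im,pose=snap('top','t11',(200,115,320,235),5)
E
```

```text
t 18.38 pos [ 612.6 -385.4  146. ] jaw yaw -1.284 toolx [-0.001  0.001 -1.   ] F [ 0.9 -0.3 -2.6] w 21.0 j1 -0.72 j6 0.56
 turn rv [0.146 0.001 0.001] alt turn rx -2.996
 shift x,y,z (after turn) [86.   1.4 -1.7]  before turn [86.   1.8 -1.6]
```

View pics/w11.png

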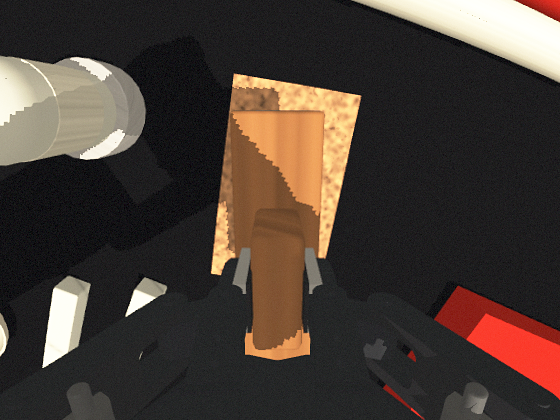

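View pics/t11.png

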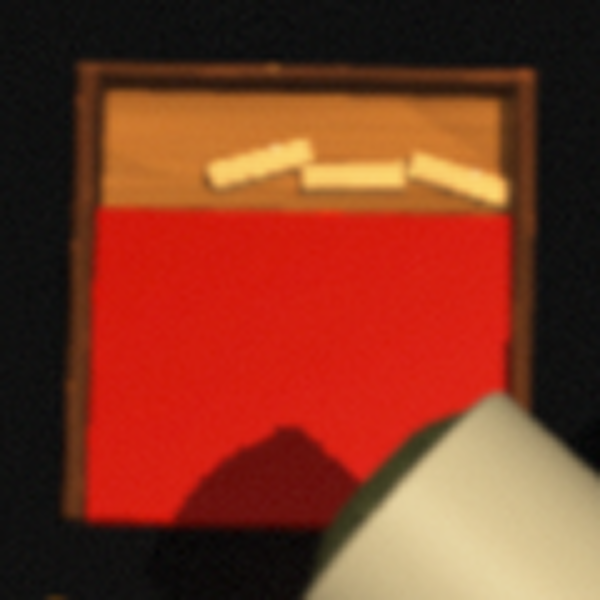

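```bash
python3 - <<'E'
from h import *
np.set_printoptions(precision=1,suppress=True)
T=lambda x,y:(200+x/5-.4,115+y/5-.4); S=lambda x,y:(180+x/4-.375,220+y/4-.375)
for t,s in [((460,180),(228,298)),((355,175),(308,345)),((260,163),(388,398))]:
    for z in (15,19,25,35): print(z,onz('top',T(*t),z)[:2]-[555,64.5],onz('scene',S(*s),z)[:2]-[555,64.5])
E
```

```text
15 [112.5 -88.4] [104.3 -94.7]
19 [111.6 -88.3] [107.  -92.2]
25 [110.4 -88.3] [111.1 -88.4]
35 [108.2 -88.2] [117.9 -82.1]
15 [115.  -27.4] [108.  -34.4]
19 [114.2 -27.5] [110.7 -32.2]
25 [112.9 -27.7] [114.8 -29. ]
35 [110.8 -28.1] [121.5 -23.6]
15 [121.7  27.9] [114.9  24.3]
19 [120.8  27.6] [117.6  26.1]
25 [119.5  27.2] [121.6  28.9]
35 [117.4  26.5] [128.3  33.4]
```

Offcuts sit at board x 107–121, y −92..28, low in the trough. Lowering the scraper onto the mat.

Call:
jog_arm(
  increments=[
    {"rx": 0.14, "ry": 0, "rz": 0, "x": 10, "y": 0, "z": 0, "hand": 10},
    {"rx": 0, "ry": 0, "rz": 0, "x": 40, "y": 1, "z": -2, "hand": 10},
    {"rx": 0, "ry": 0, "rz": 0, "x": 35, "y": 0, "z": 0, "hand": 10},
    {"rx": 0, "ry": 0, "rz": 0, "x": 14, "y": 0, "z": 0, "hand": 10},
    {"rx": 0, "ry": 0, "rz": 0, "x": 5, "y": 0, "z": 0, "hand": 10},
  ],
)

```text
time_s: 19.1
eef_pos: [615.0, -386.9, 43.9]
ee_rot: [0.054, 0.705, 0.054, -0.705]
force: [-0.4, -0.8, -0.7]
grip_width: 0.243
```

Call:
jog_arm(
  increments=[
    {"rx": 0, "ry": 0, "rz": 0, "x": 0, "y": 0, "z": 0, "hand": 10},
    {"rx": 0, "ry": 0, "rz": 0, "x": 2, "y": 0, "z": 0, "hand": 10},
    {"rx": 0, "ry": 0, "rz": 0, "x": 0, "y": 0, "z": 0, "hand": 10},
  ],
)

```text
time_s: 19.48
eef_pos: [614.9, -387.0, 42.1]
ee_rot: [0.054, 0.705, 0.053, -0.705]
force: [-0.2, 0.6, -2.5]
grip_width: 0.24
```

Call:
jog_arm(
  increments=[
    {"rx": 0, "ry": 0, "rz": 0, "x": 2, "y": 0, "z": 0, "hand": 10},
    {"rx": 0, "ry": 0, "rz": 0, "x": 1, "y": 0, "z": 0, "hand": 10},
    {"rx": 0, "ry": 0, "rz": 0, "x": 0, "y": 0, "z": 0, "hand": 10},
  ],
)

```text
time_s: 19.85
eef_pos: [614.8, -387.0, 39.5]
ee_rot: [0.054, 0.705, 0.053, -0.705]
force: [-3.0, 2.2, 5.6]
grip_width: 0.244
```

Contact felt (5.6 N up). Opening and rising.

Call:
jog_arm(
  increments=[
    {"rx": 0, "ry": 0, "rz": 0, "x": 0, "y": 0, "z": 0, "hand": 60},
    {"rx": 0, "ry": 0, "rz": 0, "x": 0, "y": 0, "z": 0, "hand": 60},
    {"rx": 0, "ry": 0, "rz": 0, "x": -10, "y": 0, "z": 0, "hand": 60},
    {"rx": 0, "ry": 0, "rz": 0, "x": -40, "y": 0, "z": 0, "hand": 60},
    {"rx": 0, "ry": 0, "rz": 0, "x": -50, "y": 0, "z": 0, "hand": 60},
  ],
)

```text
time_s: 20.48
eef_pos: [614.4, -386.7, 139.5]
ee_rot: [-0.053, -0.705, -0.054, 0.705]
force: [0.8, -0.9, 0.2]
grip_width: 0.706
```

Call:
jog_arm(
  increments=[
    {"rx": 0, "ry": 0, "rz": 0, "x": -50, "y": -10, "z": 0, "hand": 0},
    {"rx": 0, "ry": 0, "rz": 0, "x": -50, "y": -10, "z": 0, "hand": 0},
    {"rx": 0, "ry": 0, "rz": 0, "x": -30, "y": -20, "z": 0, "hand": 0},
  ],
)

```text
time_s: 20.85
eef_pos: [608.7, -347.5, 272.1]
ee_rot: [0.054, 0.706, 0.052, -0.704]
force: [0.4, 0.8, -0.4]
grip_width: 0.065
```

```bash
python3 - <<'E'
from h import *
plan([641.5,-213.5,205])
im,pose=snap('wrist','w12')
snap('scene','s12',(100,160,270,290),4)
E
```

```text
t 20.85 pos [ 608.7 -347.5  272.1] jaw yaw -1.42 toolx [ 0.003 -0.003 -1.   ] F [ 0.4  0.8 -0.4] w 5.6 j1 -0.69 j6 0.73
 turn rv [ 0.    -0.003 -0.003] alt turn rx -3.142
 shift x,y,z (after turn) [  67.1 -127.6  -52.6]  before turn [  66.9 -127.8  -52.4]
```

View pics/w12.png

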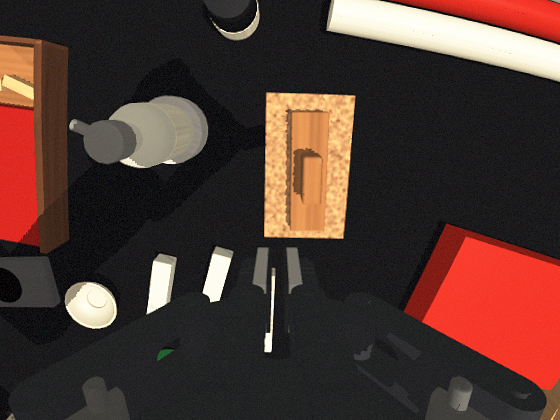

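View pics/s12.png

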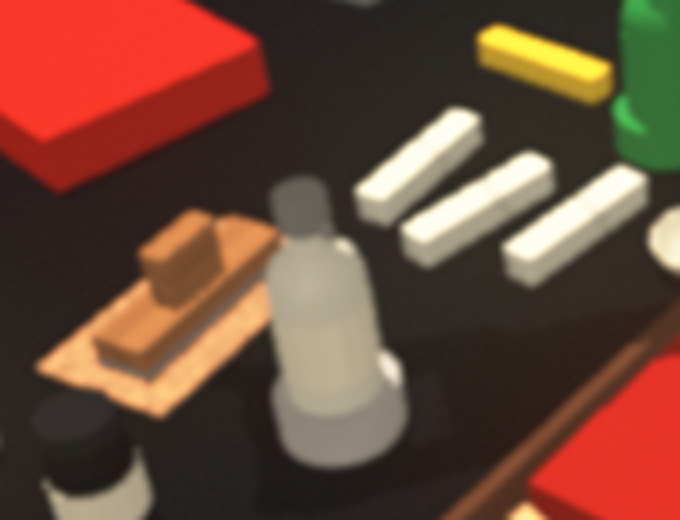

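The scraper stands upright, centred on the mat. Checking the cap position again in this view (cap disc around (110,141)).

```bash
python3 - <<'E'
from h import *
np.set_printoptions(precision=1,suppress=True)
im=cv2.imread('pics/w12.png');save(im,'w12z',(60,90,220,180),5)
p=sense();pose=(np.array(p['eef_pos']),np.array(p['ee_rot']))
print(proj('wrist',[[641.5,-213.5,184]],pose),onz('wrist',(108,142),184,pose))
E
```

```text
[[103.9 142.9]] [ 642.6 -216.6  184. ]
```

View pics/w12z.png

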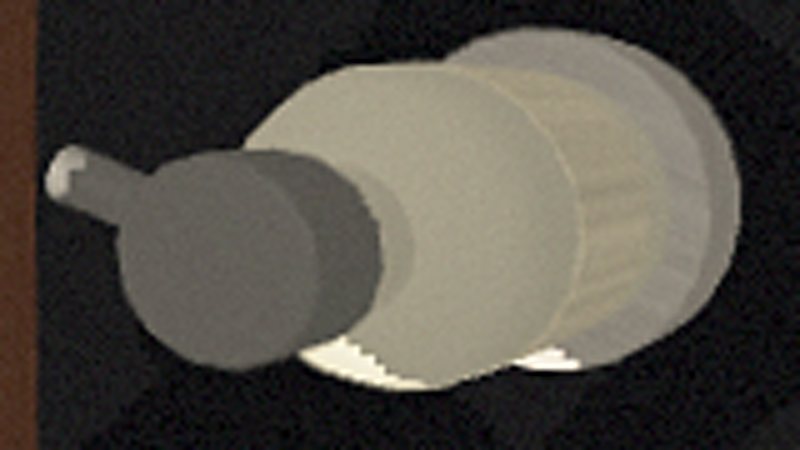

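Matches (641.5, −213.5). Moving over the cap with shut fingers.

Call:
jog_arm(
  increments=[
    {"rx": 0, "ry": 0, "rz": 0, "x": 0, "y": -45, "z": -20, "hand": 0},
    {"rx": 0, "ry": 0, "rz": 0, "x": 0, "y": -45, "z": -20, "hand": 0},
    {"rx": 0, "ry": 0, "rz": 0, "x": 20, "y": -38, "z": -13, "hand": 0},
    {"rx": 0, "ry": 0, "rz": 0, "x": 40, "y": 0, "z": 0, "hand": 0},
    {"rx": 0, "ry": 0, "rz": 0, "x": 0, "y": 0, "z": 0, "hand": 0},
  ],
)

```text
time_s: 21.58
eef_pos: [640.5, -212.3, 204.9]
ee_rot: [-0.052, -0.703, -0.055, 0.707]
force: [-0.0, -0.1, 1.3]
grip_width: -0.003
```

```bash
python3 - <<'E'
from h import *
plan([641.5,-213.5,185])
E
```

```text
t 21.57 pos [ 640.5 -212.3  204.9] jaw yaw -1.419 toolx [-0.006  0.003 -1.   ] F [-0.  -0.1  1.3] w -0.2 j1 -0.49 j6 0.93
 turn rv [0.    0.006 0.004] alt turn rx -3.142
 shift x,y,z (after turn) [19.9  1.3 -0.8]  before turn [19.9  1.4 -0.9]
```

Call:
jog_arm(
  increments=[
    {"rx": 0, "ry": 0, "rz": 0, "x": 10, "y": 1, "z": 0, "hand": 0},
    {"rx": 0, "ry": 0, "rz": 0, "x": 9, "y": 0, "z": 0, "hand": 0},
    {"rx": 0, "ry": 0, "rz": 0, "x": 4, "y": 0, "z": 0, "hand": 0},
    {"rx": 0, "ry": 0, "rz": 0, "x": 4, "y": 0, "z": 0, "hand": 0},
    {"rx": 0, "ry": 0, "rz": 0, "x": 0, "y": 0, "z": 0, "hand": 0},
  ],
)

```text
time_s: 22.2
eef_pos: [641.9, -214.1, 182.1]
ee_rot: [0.054, 0.705, 0.053, -0.705]
force: [-1.0, -0.2, 3.7]
grip_width: -0.001
```

Call:
jog_arm(
  increments=[
    {"rx": 0, "ry": 0, "rz": 0, "x": 2, "y": 0, "z": 0, "hand": 0},
    {"rx": 0, "ry": 0, "rz": 0, "x": 1, "y": 0, "z": 0, "hand": 0},
    {"rx": 0, "ry": 0, "rz": 0, "x": 0, "y": 0, "z": 0, "hand": 0},
  ],
)

```text
time_s: 22.58
eef_pos: [641.9, -214.0, 179.1]
ee_rot: [0.054, 0.705, 0.053, -0.705]
force: [-3.3, -1.1, 6.3]
grip_width: -0.001
```

Call:
jog_arm(
  increments=[
    {"rx": 0, "ry": 0, "rz": 0, "x": 2, "y": 0, "z": 0, "hand": 0},
    {"rx": 0, "ry": 0, "rz": 0, "x": 2, "y": 0, "z": 0, "hand": 0},
    {"rx": 0, "ry": 0, "rz": 0, "x": 1, "y": 0, "z": 0, "hand": 0},
    {"rx": 0, "ry": 0, "rz": 0, "x": 0, "y": 0, "z": 0, "hand": 0},
  ],
)

```text
time_s: 23.08
eef_pos: [642.0, -214.1, 174.8]
ee_rot: [0.054, 0.706, 0.053, -0.705]
force: [-4.1, -1.4, 9.4]
grip_width: 0.006
```

Call:
jog_arm(
  increments=[
    {"rx": 0, "ry": 0, "rz": 0, "x": 1, "y": 0, "z": 0, "hand": 0},
    {"rx": 0, "ry": 0, "rz": 0, "x": 0, "y": 0, "z": 0, "hand": 0},
  ],
)

```text
time_s: 23.32
eef_pos: [642.1, -214.1, 174.5]
ee_rot: [0.054, 0.706, 0.053, -0.704]
force: [-5.8, -0.8, 12.9]
grip_width: -0.001
```

The travel stopped at 9.5–10 mm and the force rose to 13 N, so the cap is fully down. Rising, then looking at the weights.

Call:
jog_arm(
  increments=[
    {"rx": 0, "ry": 0, "rz": 0, "x": -10, "y": 0, "z": 0, "hand": 0},
    {"rx": 0, "ry": 0, "rz": 0, "x": -20, "y": 0, "z": 0, "hand": 0},
    {"rx": 0, "ry": 0, "rz": 0, "x": -50, "y": 0, "z": 0, "hand": 0},
    {"rx": 0, "ry": 0, "rz": 0, "x": -40, "y": 0, "z": 30, "hand": 85},
    {"rx": 0, "ry": 0, "rz": 0, "x": 0, "y": 0, "z": 50, "hand": 85},
  ],
)

```text
time_s: 23.95
eef_pos: [563.2, -226.1, 294.8]
ee_rot: [0.055, 0.707, 0.053, -0.703]
force: [0.2, -0.6, -0.3]
grip_width: 0.417
```

Call:
jog_arm(
  increments=[
    {"rx": 0, "ry": 0, "rz": 0, "x": 0, "y": 0, "z": 50, "hand": 85},
    {"rx": 0, "ry": 0, "rz": 0, "x": 0, "y": 0, "z": 50, "hand": 85},
    {"rx": 0, "ry": 0, "rz": 0, "x": 0, "y": 0, "z": 30, "hand": 85},
    {"rx": 0, "ry": 0, "rz": 0, "x": 0, "y": 0, "z": 0, "hand": 85},
  ],
)

```text
time_s: 24.45
eef_pos: [433.2, -245.7, 292.7]
ee_rot: [0.053, 0.705, 0.053, -0.705]
force: [1.3, -0.3, 0.2]
grip_width: 0.997
```

```bash
python3 - <<'E'
from h import *
plan([430,-200,150])
im,pose=snap('wrist','w13')
im,pose=snap('top','t13')
E
```

```text
t 24.45 pos [ 433.2 -245.7  292.7] jaw yaw -1.421 toolx [ 0.001 -0.    -1.   ] F [ 1.3 -0.3  0.2] w 85.1 j1 -0.75 j6 0.67
 turn rv [ 0.    -0.001 -0.   ] alt turn rx -3.142
 shift x,y,z (after turn) [142.7 -45.7  -3.6]  before turn [142.7 -45.7  -3.6]
```

View pics/w13.png

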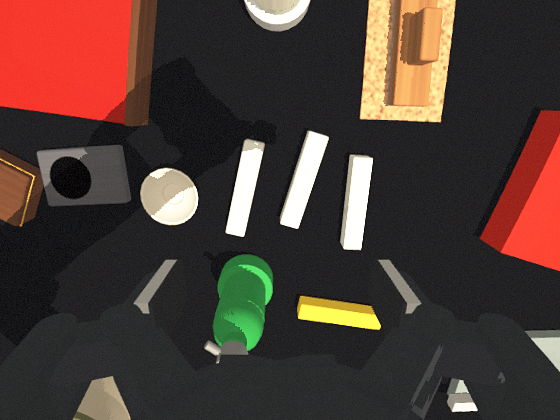

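View pics/t13.png

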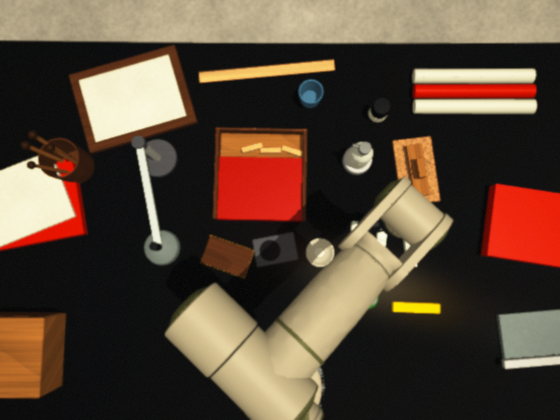

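```bash
python3 - <<'E'
from h import *
im=cv2.imread('pics/w13.png');save(im,'w13z',(215,115,385,265),4.5)
E
```

```text
(no output)
```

View pics/w13z.png

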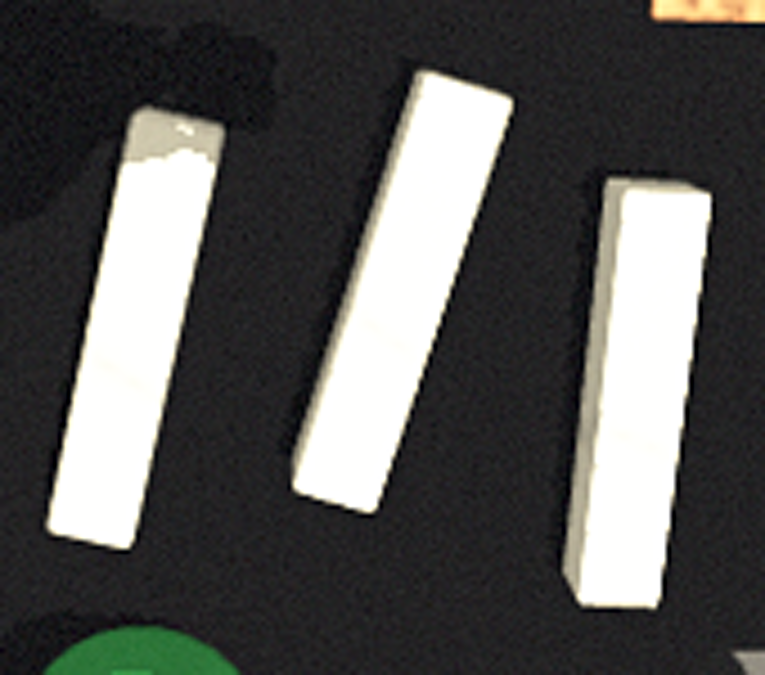

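```bash
python3 - <<'E'
from h import *
np.set_printoptions(precision=1,suppress=True)
p=sense();pose=(np.array(p['eef_pos']),np.array(p['ee_rot']))
Z=lambda x,y:(215+x/4.5-.39,115+y/4.5-.39)
for n,l in [('A',[(132,107),(225,125),(131,550),(48,530)]),('B',[(425,70),(513,97),(375,513),(293,488)]),('C',[(622,185),(711,192),(659,607),(580,605)])]:
    q=np.array([onz('wrist',Z(*a),26,pose) for a in l]); a=(q[0]+q[1]-q[2]-q[3]); b=q[0]+q[3]-q[1]-q[2]
    print(n,'c',q.mean(0),'len',np.hypot(*a[:2])/2,np.hypot(*b[:2])/2,'ang',np.arctan2(a[1],a[0]))
plan([433,-212,60],-1.63)
E
```

```text
A c [ 401.  -207.2   26. ] len 131.78558037656285 26.402703035845658 ang -0.07833912390758448
B c [ 423.7 -283.1   26. ] len 129.75890644503903 26.211032016745573 ang -0.13542249107685392
C c [ 402.9 -361.    26. ] len 130.58323829561337 25.53383409059275 ang 0.11449019758791903
t 24.55 pos [ 434.7 -245.5  292.4] jaw yaw -1.419 toolx [ 0.  0. -1.] F [ 0.7 -0.4 -0.2] w 85.3 j1 -0.75 j6 0.67
 turn rv [ 0.2 -0.   0. ] alt turn rx -2.931
 shift x,y,z (after turn) [232.4 -33.3   3.6]  before turn [232.4 -33.3  -3.3]
```

```bash
python3 - <<'E'
from h import *
np.set_printoptions(precision=1,suppress=True)
p=sense();pose=(np.array(p['eef_pos']),np.array(p['ee_rot']))
print('green cap top via scene0',onz('scene',(264.5,148),184),'top0',onz('top',(370,298),184))
print('cup base wrist',onz('wrist',(247,280),40,pose), 'yellow',onz('wrist',(338,313),26,pose))
plan([401,-207,40],-1.649)
E
```

```text
green cap top via scene0 [ 272.1 -211.   184. ] top0 [ 257.7 -221.8  184. ]
cup base wrist [ 275.7 -228.1   40. ] yellow [ 231.7 -370.7   26. ]
t 24.55 pos [ 434.7 -245.5  292.4] jaw yaw -1.419 toolx [ 0.  0. -1.] F [ 0.7 -0.4 -0.2] w 85.3 j1 -0.75 j6 0.67
 turn rv [ 0.2 -0.   0. ] alt turn rx -2.912
 shift x,y,z (after turn) [252.4 -35.7  36.6]  before turn [252.4 -43.1  27.6]
```

Call:
jog_arm(
  increments=[
    {"rx": 0.13, "ry": 0, "rz": 0, "x": 0, "y": 0, "z": 0, "hand": 50},
    {"rx": 0.1, "ry": 0, "rz": 0, "x": 20, "y": 0, "z": 0, "hand": 50},
    {"rx": 0, "ry": 0, "rz": 0, "x": 40, "y": -18, "z": 15, "hand": 50},
    {"rx": 0, "ry": 0, "rz": 0, "x": 50, "y": -18, "z": 15, "hand": 50},
    {"rx": 0, "ry": 0, "rz": 0, "x": 40, "y": 0, "z": 0, "hand": 50},
  ],
)

```text
time_s: 25.18
eef_pos: [407.2, -205.7, 140.7]
ee_rot: [0.027, -0.706, 0.027, 0.707]
force: [1.2, -0.0, -0.2]
grip_width: 0.584
```

```bash
python3 - <<'E'
from h import *
plan([401,-207,5],-1.649)
im,pose=snap('wrist','w14')
im,pose=snap('scene','s14')
E
```

```text
t 25.18 pos [ 407.2 -205.7  140.7] jaw yaw -1.647 toolx [-0.001  0.001 -1.   ] F [ 1.2 -0.  -0.2] w 49.9 j1 -0.73 j6 0.92
 turn rv [0.002 0.001 0.001] alt turn rx -3.14
 shift x,y,z (after turn) [135.7   1.8   6. ]  before turn [135.7   1.9   5.9]
```

View pics/w14.png

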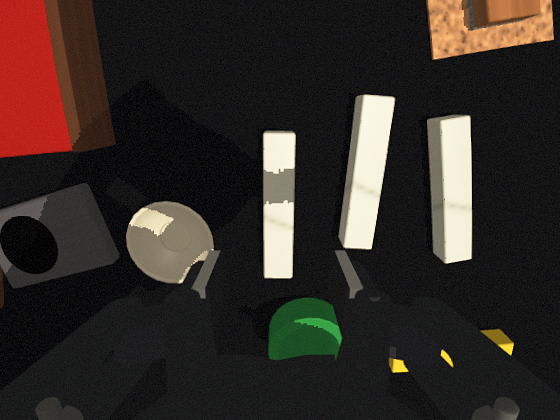

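View pics/s14.png

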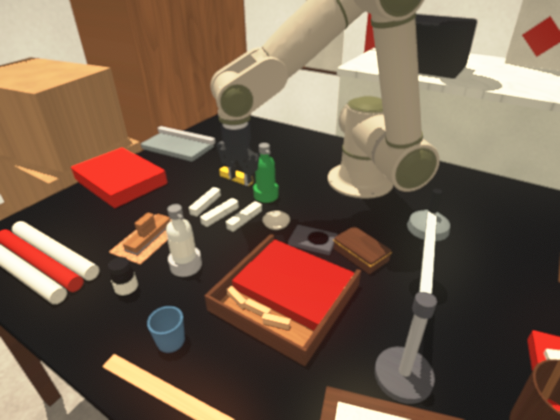

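```bash
python3 - <<'E'
from h import *
np.set_printoptions(precision=1,suppress=True)
p=sense();pose=(np.array(p['eef_pos']),np.array(p['ee_rot']))
for a in [(126,238),(214,243),(170,202),(170,283)]: print(onz('wrist',a,25,pose))
for a in [(264,131),(295,132),(293,278),(264,278)]: print('A',onz('wrist',a,26,pose))
E
```

```text
[381.7 -69.5  25. ]
[ 371.4 -147.8   25. ]
[ 411.6 -115.4   25. ]
[ 334.3 -101.1   25. ]
A [ 463.8 -200.4   26. ]
A [ 461.1 -224.7   26. ]
A [ 332.1 -214.9   26. ]
A [ 334.1 -188.7   26. ]
```

Dish edge is at y≈−148, about 20 mm clear of the finger. Descending on weight A.

Call:
jog_arm(
  force=60,
  increments=[
    {"rx": 0, "ry": 0, "rz": 0, "x": 45, "y": 2, "z": 7, "hand": 50},
    {"rx": 0, "ry": 0, "rz": 0, "x": 45, "y": 0, "z": 0, "hand": 50},
    {"rx": 0, "ry": 0, "rz": 0, "x": 25, "y": 0, "z": 0, "hand": 50},
    {"rx": 0, "ry": 0, "rz": 0, "x": 12, "y": 0, "z": 0, "hand": 50},
    {"rx": 0, "ry": 0, "rz": 0, "x": 5, "y": 0, "z": 0, "hand": 50},
  ],
)

```text
time_s: 25.9
eef_pos: [400.9, -209.3, 11.0]
ee_rot: [-0.027, 0.707, -0.028, -0.706]
force: [0.3, -0.1, 0.2]
grip_width: 0.588
```

Call:
jog_arm(
  increments=[
    {"rx": 0, "ry": 0, "rz": 0, "x": 3, "y": 0, "z": 0, "hand": 50},
    {"rx": 0, "ry": 0, "rz": 0, "x": 0, "y": 0, "z": 0, "hand": 15},
    {"rx": 0, "ry": 0, "rz": 0, "x": 0, "y": 0, "z": 0, "hand": 15},
    {"rx": 0, "ry": 0, "rz": 0, "x": 0, "y": 0, "z": 0, "hand": 15},
    {"rx": 0, "ry": 0, "rz": 0, "x": 0, "y": 0, "z": 0, "hand": 15},
  ],
)

```text
time_s: 26.52
eef_pos: [400.4, -208.9, 8.3]
ee_rot: [-0.027, 0.707, -0.028, -0.706]
force: [-0.9, 0.7, 6.3]
grip_width: 0.293
```

```bash
python3 - <<'E'
from h import *
plan([400,-207,5],-1.649)
E
```

```text
t 26.52 pos [ 400.4 -208.9    8.3] jaw yaw -1.649 toolx [ 0.001 -0.001 -1.   ] F [-0.9  0.7  6.3] w 25.0 j1 -0.74 j6 0.91
 turn rv [-0.    -0.001 -0.001] alt turn rx 3.142
 shift x,y,z (after turn) [ 3.3 -1.9  0.5]  before turn [ 3.3 -1.9  0.5]
```

Gripped at 25 mm. Lifting and carrying to the left slot (board y ≈ +70).

Call:
jog_arm(
  increments=[
    {"rx": 0, "ry": 0, "rz": 0, "x": -20, "y": 0, "z": 0, "hand": 15},
    {"rx": 0, "ry": 0, "rz": 0, "x": -40, "y": 0, "z": 0, "hand": 15},
    {"rx": 0, "ry": 0, "rz": 0, "x": -50, "y": 0, "z": 0, "hand": 15},
    {"rx": -0.07, "ry": 0, "rz": 0, "x": -30, "y": 0, "z": 0, "hand": 15},
    {"rx": 0, "ry": 0, "rz": 0, "x": 0, "y": 0, "z": 0, "hand": 15},
  ],
)

```text
time_s: 27.15
eef_pos: [400.7, -209.3, 149.2]
ee_rot: [-0.002, 0.708, -0.004, -0.706]
force: [-0.1, 0.1, -2.8]
grip_width: 0.287
```

```bash
python3 - <<'E'
from h import *
plan([555.5,134.5,100],-1.579)
im,pose=snap('wrist','w15')
E
```

```text
t 27.15 pos [ 400.7 -209.3  149.2] jaw yaw -1.579 toolx [ 0.003 -0.003 -1.   ] F [-0.1  0.1 -2.8] w 24.5 j1 -0.74 j6 0.84
 turn rv [-0.    -0.003 -0.003] alt turn rx 3.141
 shift x,y,z (after turn) [  49.2 -345.1 -152. ]  before turn [  48.7 -345.2 -151.8]
```

View pics/w15.png

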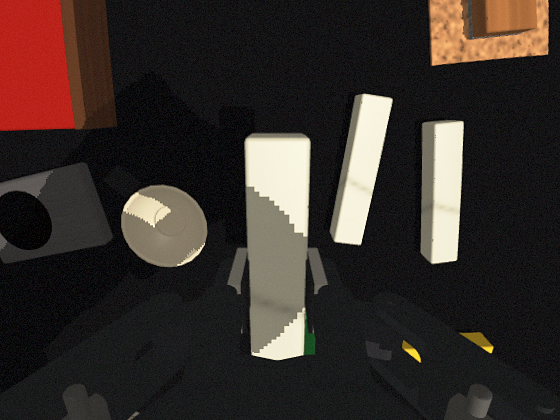

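Call:
jog_arm(
  increments=[
    {"rx": 0, "ry": 0, "rz": 0, "x": 0, "y": -30, "z": -15, "hand": 15},
    {"rx": 0, "ry": 0, "rz": 0, "x": 0, "y": -50, "z": -22, "hand": 15},
    {"rx": 0, "ry": 0, "rz": 0, "x": 0, "y": -50, "z": -22, "hand": 15},
    {"rx": 0, "ry": 0, "rz": 0, "x": 0, "y": -50, "z": -22, "hand": 15},
    {"rx": 0, "ry": 0, "rz": 0, "x": 0, "y": -50, "z": -22, "hand": 15},
  ],
)

```text
time_s: 27.82
eef_pos: [504.6, 22.2, 145.6]
ee_rot: [0.004, -0.706, 0.003, 0.708]
force: [1.0, -0.8, -3.3]
grip_width: 0.285
```

Call:
jog_arm(
  increments=[
    {"rx": 0, "ry": 0, "rz": 0, "x": 0, "y": -50, "z": -22, "hand": 15},
    {"rx": 0, "ry": 0, "rz": 0, "x": 0, "y": -40, "z": -17, "hand": 15},
    {"rx": 0, "ry": 0, "rz": 0, "x": 0, "y": -25, "z": -10, "hand": 15},
    {"rx": 0, "ry": 0, "rz": 0, "x": 40, "y": 0, "z": 0, "hand": 15},
    {"rx": 0, "ry": 0, "rz": 0, "x": 30, "y": 0, "z": 0, "hand": 15},
  ],
)

```text
time_s: 28.45
eef_pos: [553.3, 135.3, 73.8]
ee_rot: [0.003, -0.706, 0.003, 0.709]
force: [-0.9, 0.3, -3.2]
grip_width: 0.288
```

```bash
python3 - <<'E'
from h import *
plan([555.5,134.5,44],-1.579)
im,pose=snap('wrist','w16')
E
```

```text
t 28.45 pos [553.3 135.3  73.8] jaw yaw -1.579 toolx [-0.004 -0.    -1.   ] F [-0.9  0.3 -3.2] w 24.6 j1 0.03 j6 1.61
 turn rv [-0.     0.004 -0.   ] alt turn rx 3.141
 shift x,y,z (after turn) [29.8  0.8 -2.2]  before turn [29.8  0.8 -2.3]
```

View pics/w16.png

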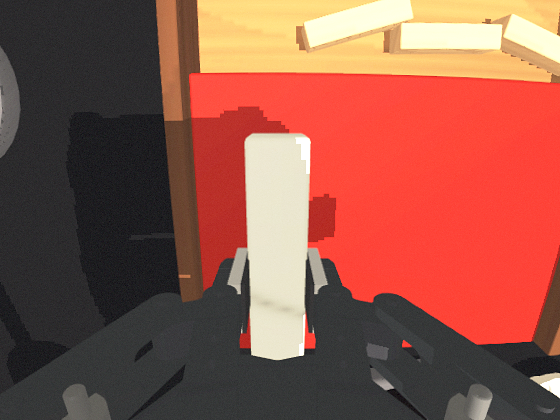

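The weight is parallel to the rim with clearance. Lowering it.

Call:
jog_arm(
  increments=[
    {"rx": 0, "ry": 0, "rz": 0, "x": 15, "y": 0, "z": 0, "hand": 15},
    {"rx": 0, "ry": 0, "rz": 0, "x": 9, "y": 0, "z": 0, "hand": 15},
    {"rx": 0, "ry": 0, "rz": 0, "x": 3, "y": 0, "z": 0, "hand": 15},
    {"rx": 0, "ry": 0, "rz": 0, "x": 2, "y": 0, "z": 0, "hand": 15},
    {"rx": 0, "ry": 0, "rz": 0, "x": 0, "y": 0, "z": 0, "hand": 15},
  ],
)

```text
time_s: 29.12
eef_pos: [555.1, 135.0, 48.9]
ee_rot: [-0.003, 0.707, -0.003, -0.707]
force: [0.7, 0.9, -2.6]
grip_width: 0.282
```

Call:
jog_arm(
  increments=[
    {"rx": 0, "ry": 0, "rz": 0, "x": 3, "y": 0, "z": 0, "hand": 15},
    {"rx": 0, "ry": 0, "rz": 0, "x": 2, "y": 0, "z": 0, "hand": 15},
    {"rx": 0, "ry": 0, "rz": 0, "x": 1, "y": 0, "z": 0, "hand": 15},
    {"rx": 0, "ry": 0, "rz": 0, "x": 0, "y": 0, "z": 0, "hand": 15},
  ],
)

```text
time_s: 29.62
eef_pos: [554.9, 135.0, 43.3]
ee_rot: [-0.003, 0.707, -0.003, -0.707]
force: [-3.1, -0.7, 6.7]
grip_width: 0.288
```

Contact. Release, rise and go for weight B.

Call:
jog_arm(
  increments=[
    {"rx": 0, "ry": 0, "rz": 0, "x": 0, "y": 0, "z": 0, "hand": 46},
    {"rx": 0, "ry": 0, "rz": 0, "x": 0, "y": 0, "z": 0, "hand": 46},
    {"rx": 0, "ry": 0, "rz": 0, "x": -20, "y": 0, "z": 0, "hand": 46},
    {"rx": 0, "ry": 0, "rz": 0, "x": -40, "y": 0, "z": 0, "hand": 46},
    {"rx": 0, "ry": 0, "rz": 0, "x": -50, "y": 0, "z": 0, "hand": 46},
  ],
)

```text
time_s: 30.25
eef_pos: [554.4, 134.9, 153.0]
ee_rot: [0.003, -0.706, 0.003, 0.708]
force: [-0.1, 0.9, 0.8]
grip_width: 0.539
```

Call:
jog_arm(
  increments=[
    {"rx": 0, "ry": 0, "rz": 0, "x": 0, "y": 50, "z": 15, "hand": 46},
    {"rx": 0, "ry": 0, "rz": 0, "x": 0, "y": 55, "z": 15, "hand": 46},
    {"rx": 0, "ry": 0, "rz": 0, "x": 0, "y": 55, "z": 15, "hand": 46},
    {"rx": 0, "ry": 0, "rz": 0, "x": 0, "y": 55, "z": 15, "hand": 46},
    {"rx": 0, "ry": 0, "rz": 0, "x": 0, "y": 55, "z": 15, "hand": 46},
  ],
)

```text
time_s: 30.88
eef_pos: [477.1, -136.1, 152.7]
ee_rot: [-0.003, 0.707, -0.003, -0.707]
force: [0.3, -1.5, 0.4]
grip_width: 0.536
```

Call:
jog_arm(
  increments=[
    {"rx": 0, "ry": 0, "rz": 0, "x": 0, "y": 55, "z": 15, "hand": 46},
    {"rx": 0, "ry": 0, "rz": 0, "x": 0, "y": 55, "z": 20, "hand": 46},
    {"rx": 0, "ry": 0, "rz": 0, "x": 0, "y": 36, "z": 20, "hand": 46},
    {"rx": 0.12, "ry": 0, "rz": 0, "x": 0, "y": 0, "z": 0, "hand": 46},
    {"rx": 0, "ry": 0, "rz": 0, "x": 0, "y": 0, "z": 0, "hand": 46},
  ],
)

```text
time_s: 31.5
eef_pos: [421.3, -280.2, 152.5]
ee_rot: [-0.045, 0.706, -0.045, -0.706]
force: [0.2, 0.5, 0.5]
grip_width: 0.537
```

```bash
python3 - <<'E'
from h import *
plan([423.7,-284,60],-1.706)
im,pose=snap('wrist','w17')
im,pose=snap('top','t17',(200,115,460,300),3)
E
```

```text
t 31.5 pos [ 421.3 -280.2  152.5] jaw yaw -1.699 toolx [ 0. -0. -1.] F [0.2 0.5 0.5] w 45.9 j1 -0.82 j6 0.88
 turn rv [ 0.007 -0.     0.   ] alt turn rx -3.134
 shift x,y,z (after turn) [92.5  3.4 -2.9]  before turn [92.5  3.4 -2.8]
```

View pics/w17.png

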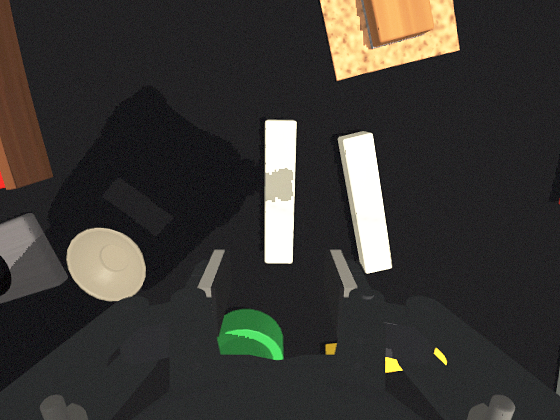

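View pics/t17.png

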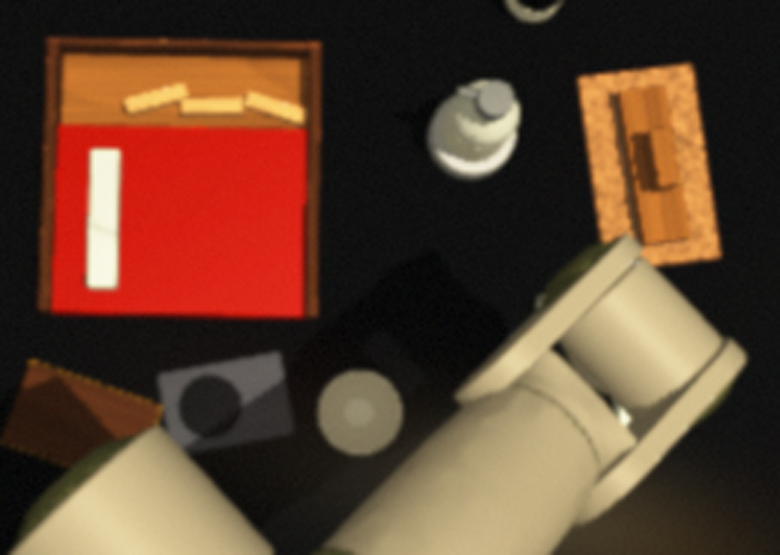

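Weight A is well placed. Measuring B from this view (corners (265,120),(297,121),(292,263),(265,263)).

```bash
python3 - <<'E'
from h import *
p=sense();pose=(np.array(p['eef_pos']),np.array(p['ee_rot']))
q=np.array([onz('wrist',a,26,pose) for a in [(265,120),(297,121),(293,263),(265,263)]]);a=q[0]+q[1]-q[2]-q[3]
c=q.mean(0);print(c,np.arctan2(a[1],a[0]),np.hypot(*a[:2])/2)
plan([c[0],c[1],8],-1.706)
E
```

```text
[ 421.83871674 -283.3949032    26.        ] -0.13697089368405582 129.27358161653132
t 31.6 pos [ 421.6 -279.6  152.5] jaw yaw -1.696 toolx [ 0. -0. -1.] F [-0.5 -0.  -0.2] w 45.9 j1 -0.82 j6 0.88
 turn rv [ 0.01 -0.   -0.  ] alt turn rx -3.132
 shift x,y,z (after turn) [144.5   3.7  -0.7]  before turn [144.5   3.7  -0.6]
```

Call:
jog_arm(
  increments=[
    {"rx": 0.01, "ry": 0, "rz": 0, "x": 45, "y": 4, "z": -1, "hand": 46},
    {"rx": 0, "ry": 0, "rz": 0, "x": 50, "y": 0, "z": 0, "hand": 46},
    {"rx": 0, "ry": 0, "rz": 0, "x": 30, "y": 0, "z": 0, "hand": 46},
    {"rx": 0, "ry": 0, "rz": 0, "x": 12, "y": 0, "z": 0, "hand": 46},
    {"rx": 0, "ry": 0, "rz": 0, "x": 6, "y": 0, "z": 0, "hand": 46},
  ],
)

```text
time_s: 32.22
eef_pos: [422.4, -284.0, 9.7]
ee_rot: [-0.048, 0.706, -0.049, -0.705]
force: [0.1, -0.5, 0.5]
grip_width: 0.539
```

Call:
jog_arm(
  increments=[
    {"rx": 0, "ry": 0, "rz": 0, "x": 2, "y": 0, "z": 0, "hand": 46},
    {"rx": 0, "ry": 0, "rz": 0, "x": 0, "y": 0, "z": 0, "hand": 15},
    {"rx": 0, "ry": 0, "rz": 0, "x": 0, "y": 0, "z": 0, "hand": 15},
    {"rx": 0, "ry": 0, "rz": 0, "x": 0, "y": 0, "z": 0, "hand": 15},
    {"rx": 0, "ry": 0, "rz": 0, "x": 0, "y": 0, "z": 0, "hand": 15},
  ],
)

```text
time_s: 32.85
eef_pos: [422.4, -284.4, 8.5]
ee_rot: [-0.048, 0.706, -0.049, -0.705]
force: [-0.1, 1.8, 6.3]
grip_width: 0.287
```

Call:
jog_arm(
  increments=[
    {"rx": 0, "ry": 0, "rz": 0, "x": -20, "y": 0, "z": 0, "hand": 15},
    {"rx": 0, "ry": 0, "rz": 0, "x": -40, "y": 0, "z": 0, "hand": 15},
    {"rx": 0, "ry": 0, "rz": 0, "x": -50, "y": 0, "z": 0, "hand": 15},
    {"rx": -0.127, "ry": 0, "rz": 0, "x": -30, "y": 0, "z": 0, "hand": 15},
    {"rx": 0, "ry": 0, "rz": 0, "x": 0, "y": -30, "z": -15, "hand": 15},
  ],
)

```text
time_s: 33.48
eef_pos: [437.7, -255.7, 150.0]
ee_rot: [-0.003, 0.708, -0.006, -0.706]
force: [-0.4, 0.3, -3.4]
grip_width: 0.29
```

Call:
jog_arm(
  increments=[
    {"rx": 0, "ry": 0, "rz": 0, "x": 0, "y": -50, "z": -20, "hand": 15},
    {"rx": 0, "ry": 0, "rz": 0, "x": 0, "y": -50, "z": -20, "hand": 15},
    {"rx": 0, "ry": 0, "rz": 0, "x": 0, "y": -50, "z": -20, "hand": 15},
    {"rx": 0, "ry": 0, "rz": 0, "x": 0, "y": -50, "z": -20, "hand": 15},
    {"rx": 0, "ry": 0, "rz": 0, "x": 0, "y": -50, "z": -20, "hand": 15},
  ],
)

```text
time_s: 34.1
eef_pos: [540.3, -3.6, 147.6]
ee_rot: [0.004, -0.707, 0.004, 0.707]
force: [0.9, -0.2, -2.0]
grip_width: 0.292
```

Call:
jog_arm(
  increments=[
    {"rx": 0, "ry": 0, "rz": 0, "x": 0, "y": -45, "z": -10, "hand": 15},
    {"rx": 0, "ry": 0, "rz": 0, "x": 0, "y": -25, "z": -5, "hand": 15},
    {"rx": 0, "ry": 0, "rz": 0, "x": 30, "y": 0, "z": 0, "hand": 15},
    {"rx": 0, "ry": 0, "rz": 0, "x": 30, "y": 0, "z": 0, "hand": 15},
    {"rx": 0, "ry": 0, "rz": 0, "x": 0, "y": 0, "z": 0, "hand": 15},
  ],
)

```text
time_s: 34.72
eef_pos: [554.5, 64.6, 85.8]
ee_rot: [0.004, -0.705, 0.004, 0.709]
force: [-0.8, -0.8, -2.3]
grip_width: 0.287
```

```bash
python3 - <<'E'
from h import *
plan([555.5,64.5,43.5],-1.579)
im,pose=snap('wrist','w18')
E
```

```text
t 34.73 pos [554.5  64.6  85.8] jaw yaw -1.582 toolx [-0.005  0.    -1.   ] F [-0.8 -0.8 -2.3] w 24.5 j1 -0.09 j6 1.49
 turn rv [-0.003  0.005  0.   ] alt turn rx 3.139
 shift x,y,z (after turn) [42.3  0.1 -1. ]  before turn [42.3  0.1 -1.2]
```

View pics/w18.png

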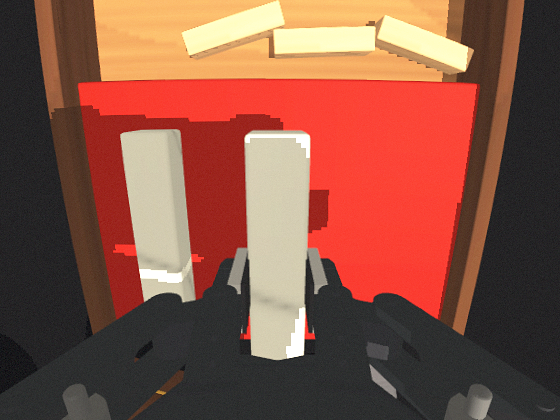

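Call:
jog_arm(
  increments=[
    {"rx": 0, "ry": 0, "rz": 0, "x": 22, "y": 0, "z": 0, "hand": 15},
    {"rx": 0, "ry": 0, "rz": 0, "x": 14, "y": 0, "z": 0, "hand": 15},
    {"rx": 0, "ry": 0, "rz": 0, "x": 4, "y": 0, "z": 0, "hand": 15},
    {"rx": 0, "ry": 0, "rz": 0, "x": 2, "y": 0, "z": 0, "hand": 15},
    {"rx": 0, "ry": 0, "rz": 0, "x": 0, "y": 0, "z": 0, "hand": 15},
  ],
)

```text
time_s: 35.4
eef_pos: [556.1, 64.5, 46.0]
ee_rot: [-0.004, 0.707, -0.004, -0.707]
force: [-0.1, -0.6, -2.3]
grip_width: 0.287
```

Call:
jog_arm(
  increments=[
    {"rx": 0, "ry": 0, "rz": 0, "x": 2, "y": 0, "z": 0, "hand": 15},
    {"rx": 0, "ry": 0, "rz": 0, "x": 1, "y": 0, "z": 0, "hand": 15},
    {"rx": 0, "ry": 0, "rz": 0, "x": 0, "y": 0, "z": 0, "hand": 15},
  ],
)

```text
time_s: 35.78
eef_pos: [556.1, 64.5, 43.5]
ee_rot: [-0.004, 0.707, -0.004, -0.707]
force: [-3.1, 0.3, 5.6]
grip_width: 0.291
```

Call:
jog_arm(
  increments=[
    {"rx": 0, "ry": 0, "rz": 0, "x": 0, "y": 0, "z": 0, "hand": 46},
    {"rx": 0, "ry": 0, "rz": 0, "x": 0, "y": 0, "z": 0, "hand": 46},
    {"rx": 0, "ry": 0, "rz": 0, "x": -20, "y": 0, "z": 0, "hand": 46},
    {"rx": 0, "ry": 0, "rz": 0, "x": -40, "y": 0, "z": 0, "hand": 46},
    {"rx": 0, "ry": 0, "rz": 0, "x": -50, "y": 0, "z": 0, "hand": 46},
  ],
)

```text
time_s: 36.4
eef_pos: [555.4, 64.5, 153.1]
ee_rot: [0.004, -0.706, 0.004, 0.708]
force: [0.1, -1.3, 0.3]
grip_width: 0.537
```

Call:
jog_arm(
  increments=[
    {"rx": 0, "ry": 0, "rz": 0, "x": 0, "y": 50, "z": 17, "hand": 46},
    {"rx": 0, "ry": 0, "rz": 0, "x": 0, "y": 55, "z": 19, "hand": 46},
    {"rx": 0, "ry": 0, "rz": 0, "x": 0, "y": 55, "z": 19, "hand": 46},
    {"rx": 0, "ry": 0, "rz": 0, "x": 0, "y": 55, "z": 19, "hand": 46},
    {"rx": 0, "ry": 0, "rz": 0, "x": 0, "y": 55, "z": 19, "hand": 46},
  ],
)

```text
time_s: 37.02
eef_pos: [459.0, -206.2, 152.6]
ee_rot: [-0.004, 0.707, -0.004, -0.707]
force: [0.5, 0.9, 0.2]
grip_width: 0.539
```

Call:
jog_arm(
  increments=[
    {"rx": 0, "ry": 0, "rz": 0, "x": 0, "y": 55, "z": 19, "hand": 46},
    {"rx": 0, "ry": 0, "rz": 0, "x": 0, "y": 55, "z": 19, "hand": 46},
    {"rx": 0, "ry": 0, "rz": 0, "x": 0, "y": 47, "z": 18, "hand": 46},
    {"rx": -0.126, "ry": 0, "rz": 0, "x": 0, "y": 0, "z": 0, "hand": 46},
    {"rx": 0, "ry": 0, "rz": 0, "x": 0, "y": 0, "z": 0, "hand": 46},
  ],
)

```text
time_s: 37.65
eef_pos: [401.9, -361.1, 152.4]
ee_rot: [-0.04, -0.706, -0.04, 0.706]
force: [-0.8, 0.4, -0.4]
grip_width: 0.538
```

```bash
python3 - <<'E'
from h import *
plan([403,-361,8],-1.456)
im,pose=snap('wrist','w19')
im,pose=snap('top','t19',(200,115,460,300),3)
E
```

```text
t 37.65 pos [ 401.9 -361.1  152.4] jaw yaw -1.458 toolx [-0.  0. -1.] F [-0.8  0.4 -0.4] w 46.0 j1 -0.95 j6 0.51
 turn rv [-0.002  0.     0.   ] alt turn rx 3.14
 shift x,y,z (after turn) [ 1.444e+02  1.000e-01 -1.100e+00]  before turn [ 1.444e+02  1.000e-01 -1.100e+00]
```

View pics/w19.png

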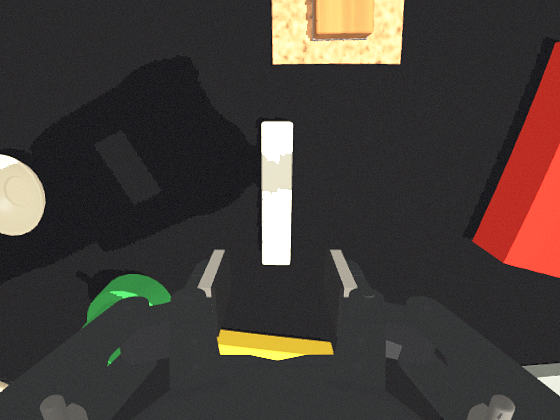

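View pics/t19.png

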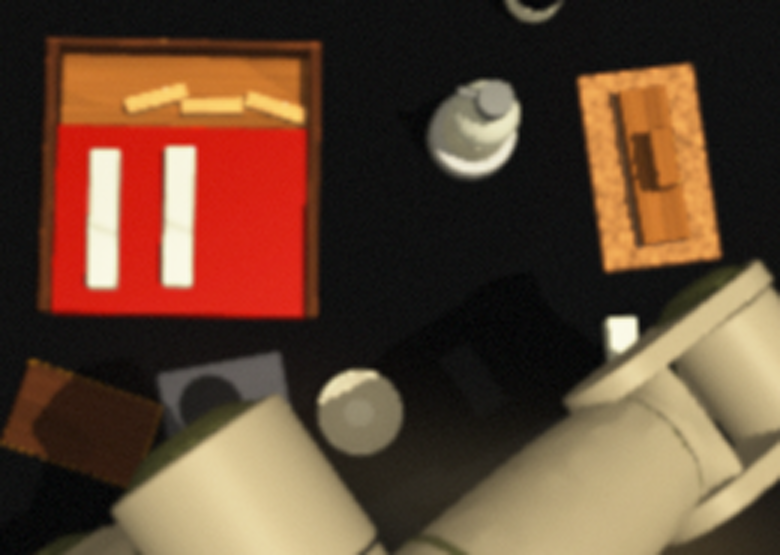

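A and B sit well. C is centred between the fingers (cols 262–293). Descending.

Call:
jog_arm(
  increments=[
    {"rx": 0, "ry": 0, "rz": 0, "x": 45, "y": 0, "z": -1, "hand": 46},
    {"rx": 0, "ry": 0, "rz": 0, "x": 50, "y": 0, "z": 0, "hand": 46},
    {"rx": 0, "ry": 0, "rz": 0, "x": 30, "y": 0, "z": 0, "hand": 46},
    {"rx": 0, "ry": 0, "rz": 0, "x": 12, "y": 0, "z": 0, "hand": 46},
    {"rx": 0, "ry": 0, "rz": 0, "x": 6, "y": 0, "z": 0, "hand": 46},
  ],
)

```text
time_s: 38.38
eef_pos: [403.5, -360.7, 9.8]
ee_rot: [0.041, 0.706, 0.04, -0.706]
force: [0.1, -0.3, 0.7]
grip_width: 0.538
```

Call:
jog_arm(
  increments=[
    {"rx": 0, "ry": 0, "rz": 0, "x": 2, "y": 0, "z": 0, "hand": 46},
    {"rx": 0, "ry": 0, "rz": 0, "x": 0, "y": 0, "z": 0, "hand": 15},
    {"rx": 0, "ry": 0, "rz": 0, "x": 0, "y": 0, "z": 0, "hand": 15},
    {"rx": 0, "ry": 0, "rz": 0, "x": 0, "y": 0, "z": 0, "hand": 15},
    {"rx": 0, "ry": 0, "rz": 0, "x": 0, "y": 0, "z": 0, "hand": 15},
  ],
)

```text
time_s: 39.0
eef_pos: [403.5, -361.2, 8.5]
ee_rot: [0.041, 0.706, 0.04, -0.706]
force: [-0.0, 0.5, 5.7]
grip_width: 0.286
```

Call:
jog_arm(
  increments=[
    {"rx": 0, "ry": 0, "rz": 0, "x": -20, "y": 0, "z": 0, "hand": 15},
    {"rx": 0, "ry": 0, "rz": 0, "x": -40, "y": 0, "z": 0, "hand": 15},
    {"rx": 0, "ry": 0, "rz": 0, "x": -50, "y": 0, "z": 0, "hand": 15},
    {"rx": 0.121, "ry": 0, "rz": 0, "x": -30, "y": 0, "z": 0, "hand": 15},
    {"rx": 0, "ry": 0, "rz": 0, "x": 0, "y": -30, "z": -15, "hand": 15},
  ],
)

```text
time_s: 39.62
eef_pos: [418.5, -332.4, 149.9]
ee_rot: [-0.002, 0.708, -0.005, -0.706]
force: [-0.1, -0.4, -2.3]
grip_width: 0.289
```

Call:
jog_arm(
  increments=[
    {"rx": 0, "ry": 0, "rz": 0, "x": 0, "y": -50, "z": -22, "hand": 15},
    {"rx": 0, "ry": 0, "rz": 0, "x": 0, "y": -50, "z": -22, "hand": 15},
    {"rx": 0, "ry": 0, "rz": 0, "x": 0, "y": -50, "z": -22, "hand": 15},
    {"rx": 0, "ry": 0, "rz": 0, "x": 0, "y": -50, "z": -22, "hand": 15},
    {"rx": 0, "ry": 0, "rz": 0, "x": 0, "y": -50, "z": -22, "hand": 15},
  ],
)

```text
time_s: 40.25
eef_pos: [530.1, -79.7, 147.5]
ee_rot: [0.002, -0.707, 0.002, 0.707]
force: [0.6, 0.2, -2.7]
grip_width: 0.288
```

Call:
jog_arm(
  increments=[
    {"rx": 0, "ry": 0, "rz": 0, "x": 0, "y": -47, "z": -14, "hand": 15},
    {"rx": 0, "ry": 0, "rz": 0, "x": 0, "y": -30, "z": -10, "hand": 15},
    {"rx": 0, "ry": 0, "rz": 0, "x": 30, "y": 0, "z": 0, "hand": 15},
    {"rx": 0, "ry": 0, "rz": 0, "x": 30, "y": 0, "z": 0, "hand": 15},
    {"rx": 0, "ry": 0, "rz": 0, "x": 0, "y": 0, "z": 0, "hand": 15},
  ],
)

```text
time_s: 40.88
eef_pos: [552.9, -4.3, 85.7]
ee_rot: [0.003, -0.705, 0.002, 0.709]
force: [0.2, -0.4, -1.5]
grip_width: 0.289
```

```bash
python3 - <<'E'
from h import *
plan([555.5,-5.5,43.5],-1.579)
im,pose=snap('wrist','w20')
E
```

```text
t 40.88 pos [552.9  -4.3  85.7] jaw yaw -1.577 toolx [-0.005  0.001 -1.   ] F [ 0.2 -0.4 -1.5] w 24.7 j1 -0.22 j6 1.36
 turn rv [0.002 0.005 0.001] alt turn rx -3.14
 shift x,y,z (after turn) [42.2  1.2 -2.6]  before turn [42.2  1.2 -2.8]
```

View pics/w20.png

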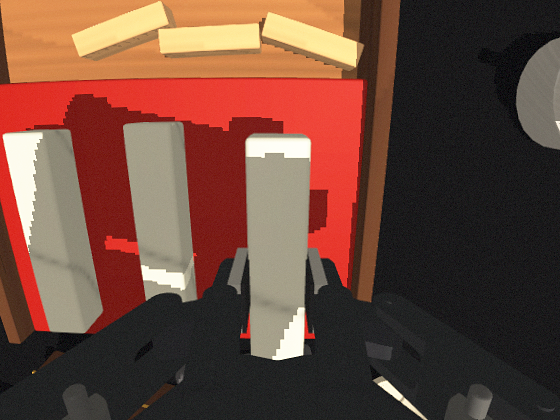

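Call:
jog_arm(
  increments=[
    {"rx": 0, "ry": 0, "rz": 0, "x": 22, "y": 0, "z": 0, "hand": 15},
    {"rx": 0, "ry": 0, "rz": 0, "x": 14, "y": 0, "z": 0, "hand": 15},
    {"rx": 0, "ry": 0, "rz": 0, "x": 4, "y": 0, "z": 0, "hand": 15},
    {"rx": 0, "ry": 0, "rz": 0, "x": 2, "y": 0, "z": 0, "hand": 15},
    {"rx": 0, "ry": 0, "rz": 0, "x": 0, "y": 0, "z": 0, "hand": 15},
  ],
)

```text
time_s: 41.55
eef_pos: [554.6, -4.7, 46.0]
ee_rot: [-0.002, 0.707, -0.002, -0.707]
force: [-0.7, 0.5, -1.9]
grip_width: 0.289
```

Call:
jog_arm(
  increments=[
    {"rx": 0, "ry": 0, "rz": 0, "x": 2, "y": 0, "z": 0, "hand": 15},
    {"rx": 0, "ry": 0, "rz": 0, "x": 1, "y": 0, "z": 0, "hand": 15},
    {"rx": 0, "ry": 0, "rz": 0, "x": 0, "y": 0, "z": 0, "hand": 15},
  ],
)

```text
time_s: 41.92
eef_pos: [554.5, -4.7, 43.5]
ee_rot: [-0.002, 0.707, -0.002, -0.707]
force: [-3.4, 0.5, 6.7]
grip_width: 0.288
```

Call:
jog_arm(
  increments=[
    {"rx": 0, "ry": 0, "rz": 0, "x": 0, "y": 0, "z": 0, "hand": 46},
    {"rx": 0, "ry": 0, "rz": 0, "x": 0, "y": 0, "z": 0, "hand": 46},
    {"rx": 0, "ry": 0, "rz": 0, "x": -20, "y": 0, "z": 0, "hand": 46},
    {"rx": 0, "ry": 0, "rz": 0, "x": -40, "y": 0, "z": 0, "hand": 46},
    {"rx": 0, "ry": 0, "rz": 0, "x": -50, "y": 0, "z": 0, "hand": 85},
  ],
)

```text
time_s: 42.55
eef_pos: [553.8, -4.6, 153.1]
ee_rot: [0.002, -0.707, 0.002, 0.708]
force: [-0.0, -0.4, -0.7]
grip_width: 0.734
```

Call:
jog_arm(
  increments=[
    {"rx": 0, "ry": 0, "rz": 0, "x": -50, "y": 0, "z": 0, "hand": 85},
    {"rx": 0, "ry": 0, "rz": 0, "x": -50, "y": 0, "z": 0, "hand": 85},
    {"rx": 0, "ry": 0, "rz": 0, "x": -50, "y": 0, "z": 0, "hand": 85},
    {"rx": 0, "ry": 0, "rz": 0, "x": 0, "y": -40, "z": 22, "hand": 85},
    {"rx": 0, "ry": 0, "rz": 0, "x": 0, "y": -45, "z": 25, "hand": 85},
  ],
)

```text
time_s: 43.18
eef_pos: [507.3, 81.3, 302.7]
ee_rot: [-0.003, 0.707, -0.003, -0.707]
force: [0.7, 0.1, 0.1]
grip_width: 0.994
```

Call:
jog_arm(
  increments=[
    {"rx": 0, "ry": 0, "rz": 0, "x": 0, "y": -45, "z": 25, "hand": 85},
    {"rx": 0, "ry": 0, "rz": 0, "x": 0, "y": -45, "z": 25, "hand": 85},
    {"rx": 0, "ry": 0, "rz": 0, "x": 0, "y": -45, "z": 25, "hand": 85},
    {"rx": 0, "ry": 0, "rz": 0, "x": 0, "y": 0, "z": 0, "hand": 85},
  ],
)

```text
time_s: 43.68
eef_pos: [432.2, 218.3, 302.8]
ee_rot: [-0.001, 0.707, -0.001, -0.707]
force: [0.4, -0.1, -0.3]
grip_width: 0.991
```

```bash
python3 - <<'E'
from h import *
plan([382,307.5,300])
im,pose=snap('wrist','w21')
print(proj('wrist',[[382,307.5,265],[382,307.5,212]],pose))
im,pose=snap('top','t21')
E
```

```text
t 43.67 pos [432.2 218.3 302.8] jaw yaw -1.573 toolx [ 0.001  0.    -1.   ] F [ 0.4 -0.1 -0.3] w 84.6 j1 0.22 j6 1.8
 turn rv [-0.    -0.001  0.   ] alt turn rx 3.142
 shift x,y,z (after turn) [  2.8 -89.1  50.4]  before turn [  2.8 -89.1  50.4]
[[142.55386404 304.33193879]
 [167.85380147 267.39891814]]
```

View pics/w21.png

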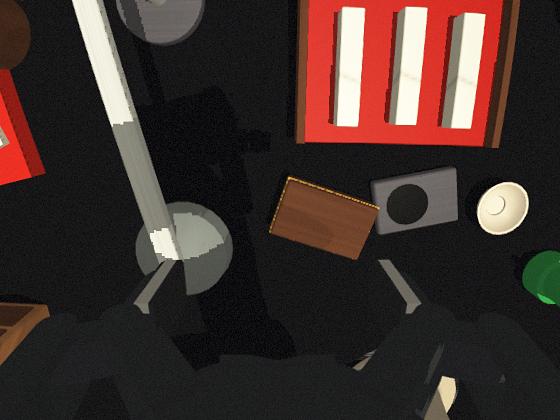

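View pics/t21.png

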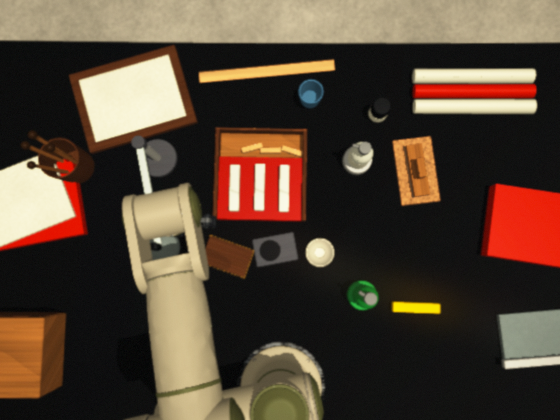

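All three weights lie parallel on the red top. The lamp head agrees with the recorded peg position. Gripping the peg again.

Call:
jog_arm(
  increments=[
    {"rx": 0, "ry": 0, "rz": 0, "x": 0, "y": -45, "z": 25, "hand": 85},
    {"rx": 0, "ry": 0, "rz": 0, "x": 0, "y": -44, "z": 25, "hand": 85},
    {"rx": 0, "ry": 0, "rz": 0, "x": 0, "y": 0, "z": 0, "hand": 85},
  ],
)

```text
time_s: 44.15
eef_pos: [383.7, 306.4, 302.4]
ee_rot: [0.001, -0.707, 0.001, 0.707]
force: [-0.1, 0.2, -0.9]
grip_width: 0.995
```

```bash
python3 - <<'E'
from h import *
plan([382,307.5,226])
im,pose=snap('wrist','w22')
print(proj('wrist',[[382,307.5,265],[382,307.5,212],[382,307.5,175]],pose))
E
```

```text
t 44.15 pos [383.7 306.4 302.4] jaw yaw -1.575 toolx [-0.  0. -1.] F [-0.1  0.2 -0.9] w 84.9 j1 0.43 j6 2.01
 turn rv [0. 0. 0.] alt turn rx -3.142
 shift x,y,z (after turn) [76.4 -1.1  1.7]  before turn [76.4 -1.1  1.7]
[[273.571055   237.60293023]
 [274.27501338 211.26898133]
 [274.61662382 198.52507959]]
```

View pics/w22.png

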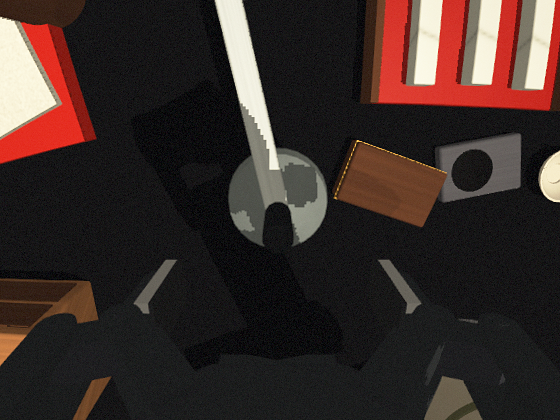

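Call:
jog_arm(
  force=40,
  increments=[
    {"rx": 0, "ry": 0, "rz": 0, "x": 30, "y": -1, "z": 1, "hand": 85},
    {"rx": 0, "ry": 0, "rz": 0, "x": 30, "y": 0, "z": 0, "hand": 85},
    {"rx": 0, "ry": 0, "rz": 0, "x": 15, "y": 0, "z": 0, "hand": 85},
    {"rx": 0, "ry": 0, "rz": 0, "x": 0, "y": 0, "z": 0, "hand": 5},
    {"rx": 0, "ry": 0, "rz": 0, "x": 0, "y": 0, "z": 0, "hand": 5},
  ],
)

```text
time_s: 44.82
eef_pos: [384.0, 306.3, 228.6]
ee_rot: [-0.003, 0.708, -0.002, -0.707]
force: [-0.0, 0.3, -0.1]
grip_width: 0.596
```

Call:
jog_arm(
  increments=[
    {"rx": 0, "ry": 0, "rz": 0, "x": 0, "y": 0, "z": 0, "hand": 5},
    {"rx": 0, "ry": 0, "rz": 0, "x": 0, "y": 0, "z": 0, "hand": 5},
    {"rx": 0, "ry": 0, "rz": 0, "x": 0, "y": 0, "z": 0, "hand": 5},
  ],
)

```text
time_s: 45.2
eef_pos: [383.4, 306.5, 228.2]
ee_rot: [-0.002, 0.708, -0.002, -0.707]
force: [-1.5, -1.6, 5.6]
grip_width: 0.224
```

```bash
python3 - <<'E'
from h import *
plan([382,307.5,226])
th=np.linspace(1.35,.27,11); h=np.array([646,366.4]);y=-1.575
p=h+270*np.stack([-np.sin(th),-np.cos(th)],1);d=np.diff(p,axis=0)
print(np.c_[d@[np.cos(y),np.sin(y)],d@[np.sin(y),-np.cos(y)]].round(0).tolist(),p[-1])
E
```

```text
t 45.2 pos [383.4 306.5 228.2] jaw yaw -1.577 toolx [ 0.001  0.    -1.   ] F [-1.5 -1.6  5.6] w 19.1 j1 0.44 j6 2.01
 turn rv [-0.    -0.001  0.   ] alt turn rx 3.142
 shift x,y,z (after turn) [ 2.2 -1.   1.4]  before turn [ 2.2 -1.   1.4]
[[28.0, -8.0], [27.0, -11.0], [26.0, -14.0], [24.0, -17.0], [22.0, -19.0], [20.0, -21.0], [17.0, -23.0], [15.0, -25.0], [12.0, -27.0], [9.0, -28.0]] [573.98251209 106.18185798]
```

Call:
jog_arm(
  increments=[
    {"rx": 0, "ry": 0, "rz": 0, "x": 0, "y": 28, "z": -8, "hand": 5},
    {"rx": 0, "ry": 0, "rz": 0, "x": 0, "y": 27, "z": -11, "hand": 5},
    {"rx": 0, "ry": 0, "rz": 0, "x": 0, "y": 26, "z": -14, "hand": 5},
    {"rx": 0, "ry": 0, "rz": 0, "x": 0, "y": 24, "z": -17, "hand": 5},
    {"rx": 0, "ry": 0, "rz": 0, "x": 0, "y": 22, "z": -19, "hand": 5},
  ],
)

```text
time_s: 45.82
eef_pos: [451.8, 178.6, 228.1]
ee_rot: [-0.002, 0.707, -0.002, -0.707]
force: [5.9, 9.1, 0.2]
grip_width: 0.223
```

Call:
jog_arm(
  increments=[
    {"rx": 0, "ry": 0, "rz": 0, "x": 0, "y": 20, "z": -21, "hand": 5},
    {"rx": 0, "ry": 0, "rz": 0, "x": 0, "y": 17, "z": -23, "hand": 5},
    {"rx": 0, "ry": 0, "rz": 0, "x": 0, "y": 15, "z": -25, "hand": 5},
    {"rx": 0, "ry": 0, "rz": 0, "x": 0, "y": 12, "z": -27, "hand": 5},
    {"rx": 0, "ry": 0, "rz": 0, "x": 0, "y": 9, "z": -28, "hand": 5},
  ],
)

```text
time_s: 46.45
eef_pos: [575.5, 104.5, 228.0]
ee_rot: [0.002, -0.707, 0.002, 0.707]
force: [-3.3, 4.4, 6.7]
grip_width: 0.222
```

Call:
jog_arm(
  increments=[
    {"rx": 0, "ry": 0, "rz": 0, "x": 0, "y": 0, "z": 0, "hand": 5},
    {"rx": 0, "ry": 0, "rz": 0, "x": 0, "y": 0, "z": 0, "hand": 85},
    {"rx": 0, "ry": 0, "rz": 0, "x": 0, "y": 0, "z": 0, "hand": 85},
    {"rx": 0, "ry": 0, "rz": 0, "x": 0, "y": 0, "z": 0, "hand": 85},
    {"rx": 0, "ry": 0, "rz": 0, "x": -25, "y": 0, "z": 0, "hand": 85},
  ],
)

```text
time_s: 47.08
eef_pos: [574.1, 105.4, 251.2]
ee_rot: [0.002, -0.706, 0.002, 0.709]
force: [1.2, 0.6, 0.7]
grip_width: 0.994
```

Call:
jog_arm(
  increments=[
    {"rx": 0, "ry": 0, "rz": 0, "x": -50, "y": 0, "z": 0, "hand": 85},
    {"rx": 0, "ry": 0, "rz": 0, "x": -40, "y": 0, "z": 30, "hand": 85},
    {"rx": 0, "ry": 0, "rz": 0, "x": 0, "y": 0, "z": 50, "hand": 85},
    {"rx": 0, "ry": 0, "rz": 0, "x": 0, "y": -20, "z": 50, "hand": 85},
    {"rx": 0, "ry": 0, "rz": 0, "x": 0, "y": -30, "z": 50, "hand": 85},
  ],
)

```text
time_s: 47.7
eef_pos: [393.5, 156.6, 342.5]
ee_rot: [-0.003, 0.707, -0.003, -0.707]
force: [0.3, 1.1, 0.4]
grip_width: 0.998
```

Call:
jog_arm(
  increments=[
    {"rx": 0, "ry": 0, "rz": 0, "x": 0, "y": -50, "z": 20, "hand": 85},
    {"rx": 0, "ry": 0, "rz": 0, "x": 0, "y": -50, "z": 0, "hand": 85},
    {"rx": 0, "ry": 0, "rz": 0, "x": 0, "y": -50, "z": 0, "hand": 85},
    {"rx": 0, "ry": 0, "rz": 0, "x": 0, "y": -50, "z": 0, "hand": 85},
    {"rx": 0, "ry": 0, "rz": 0, "x": 0, "y": 0, "z": 0, "hand": 85},
  ],
)

```text
time_s: 48.32
eef_pos: [375.7, 358.7, 341.7]
ee_rot: [0.001, -0.707, 0.001, 0.708]
force: [-0.4, -0.6, -1.9]
grip_width: 0.998
```

```bash
python3 - <<'E'
from h import *
plan([382,307.5,226])
snap('top','t23',(200,115,460,300),3); snap('scene','s23')
E
```

```text
t 48.33 pos [375.7 358.7 341.7] jaw yaw -1.573 toolx [-0.001 -0.    -1.   ] F [-0.4 -0.6 -1.9] w 85.2 j1 0.54 j6 2.11
 turn rv [-0.     0.001 -0.   ] alt turn rx 3.142
 shift x,y,z (after turn) [115.7  51.2  -6.4]  before turn [115.7  51.1  -6.5]
```

View pics/t23.png

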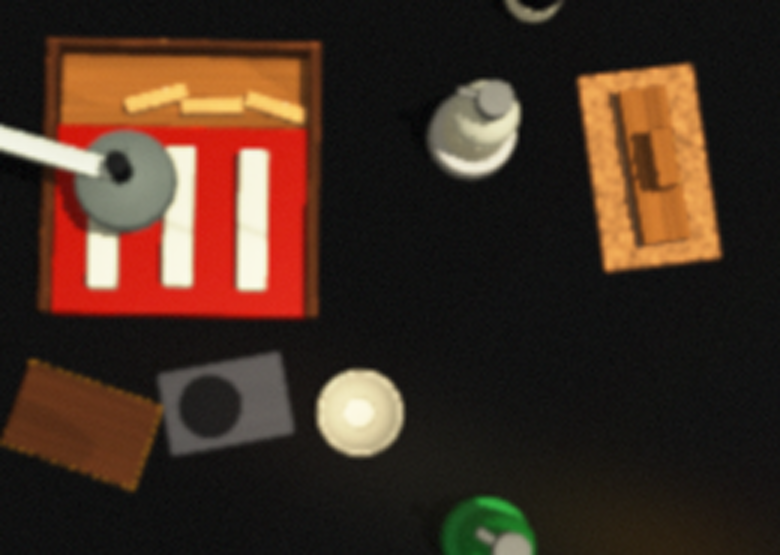

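View pics/s23.png

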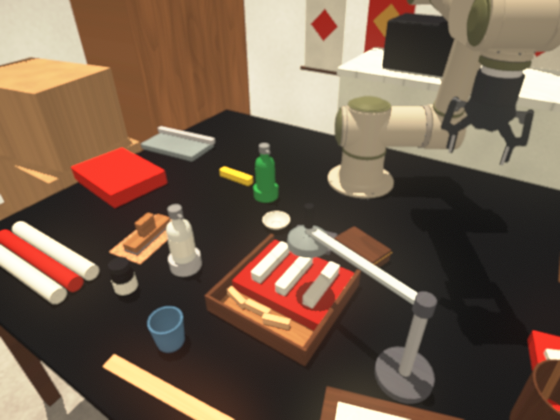

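Everything is in place: the weights are parallel on the red top, the offcuts are in the trough and the scraper stands on its mat. The lamp is over the board, the bystanders haven't moved and the arm is clear. Handing in.

```bash
python3 - <<'E'
from h import *
a=cv2.imread('pics/scene0.png').astype(int);b=cv2.imread('pics/s23.png').astype(int)
print('cap diff',np.abs(a-b)[203:225,166:188].mean(),'dish/ink/top',end=' ')
a=cv2.imread('pics/top0.png').astype(int);im=capture('top')[:,:,::-1].astype(int)
print([np.abs(a-im)[y0:y1,x0:x1].mean().round(1) for x0,y0,x1,y1 in [(200,232,255,280),(250,230,300,268),(303,237,336,268),(352,140,376,160)]])
print(finish_job())
E
```

```text
cap diff 3.56267217630854 dish/ink/top [np.float64(1.4), np.float64(1.3), np.float64(1.2), np.float64(1.1)]
the job is handed in; nothing more can be done
None
```

The job is done and handed in at about 48 s of the 210 s. `finish_job` gives no verdict, so the results below are from my own last checks.

- **Lamp:** I swung it clear of the board to about 1.35 rad by my hinge estimate. At the end I swung it back, with the peg at about board (+19, +41) mm when I let go.
- **Offcuts:** there were three, and one pass of the scraper pushed them all into the trough. They lie low in it at board x of about 107–121 mm, and the fingers stayed above them throughout.
- **Scraper:** it stands upright near the middle of its mat, let go.
- **Spray bottle:** I pressed the white bottle's cap until it stopped, about 9.5 mm down at 13 N, and let it come up. In the last pictures it looks as it did at the start.
- **Paperweights:** all three lie flat and parallel to the side rims, at about board y +70, 0 and −69 mm. One had been knocked aside during the run, so I measured it again before gripping it.
- **Bystanders:** the pictures of the inkstone, dish and seal box match those from the start, and the green bottle and yellow bar were not touched.

No check failed. The views disagreed on the board's position by about 2 mm, within the stated camera accuracy.

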